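# Pack the lacquered sign blades from the drying rack

## Robot

A 6-joint arm with a two-finger parallel gripper is mounted at the origin on the work surface. World frame = base frame: x ahead of the robot, y to its left, z up, the work surface at z = 0. Lengths are in m, angles in rad, forces in N, time in s.
With the tool pointing down it reaches from about 0.3 to 0.875 m from the base axis. Payload 6.4 kg.
Tool frame: the origin (TCP) lies midway between the tips of the shut fingers; the grasp point (between the pads) lies 19 mm behind it (ctrl.tcp_to_grasp is the distance from the TCP to the grasp point, in m); z points along the fingers, y is the direction in which the jaws open and shut (so a half turn about z gives the same grasp; the last joint's range is limited). The gripper opens to 85 mm and grips with 20 to 120 N. Pads are 22 mm wide; open, the fingers measure 114 mm over their backs; the gripper's body (76 mm by 85 mm) begins 54 mm behind the grasp point. The pads swing forward as they close: fully open they stand 13 mm farther back than shut.
Start: joints at [1.044, 0.181, 1.607, -0, 1.354, -0.206], TCP at [0.181, 0.546, 0.231] pointing down, gripper open.
Joint ranges: [-2.99, 2.99], [-0.89, 2.07], [0.3, 2.58], [-1.14, 4.28], [0, 2.63], [-3.12, 3.12]. Speed limits (rad/s): [2.57, 2.57, 3.01, 3.14, 3.14, 3.14].

## Interface

Orientations are given as a unit quaternion [w, x, y, z].
In Python, from bench import monitor, imaging, order, spotter, ctrl gives the robot as it stands.
- The arm moves only by the shell command python3 -m pendant 'ROWS'. ROWS is JSON, a list that holds one entry, the list of rows, each a list of 5 numbers: the shift along the world's x, y, z in mm, then the turn about the world's z in degrees, then the finger opening in mm, from 0 to 85.4. A call has 1 to 8 rows; each row shifts and turns the commanded pose from where the row before left it; what a row does not reach is not made up. A row lasts 1/8 s, in which the tool goes at most 62.5 mm and 10.7 degrees, less where a joint would pass 70% of its speed; a pose out of reach is approached as far as the arm can. A call with a gripper value outside its range is refused whole. The fingers move at their own pace and stop on an object; the grip force is fixed at half the most. Time passes only in rows, so rows that do not move let the fingers close. It gives the time, the measured TCP pose, the force and the opening at its end, in the units of the state.
- monitor.get_obs(): the state, without advancing time (a new reading comes with each control period).
- imaging.camera(name): name is "scene" or "top" or "wrist"; returns a dict with "img" (400x640x3 uint8, red, green, blue), "vfov" (degrees; the focal length in pixels is half the picture's height over the tangent of half this angle, whatever the lens; pixels are square), "cx", "cy" (the principal point, pixels), "distortion" ([k1, k2, p1, p2, k3] as OpenCV has them; the pictures are not rectified), "origin" and "orientation" of the camera in the world. Camera axes: x right, y down, z forward; pixel columns grow to the right and rows downward; lengths in m; the calibration is good to about 2 mm. A picture is of the moment at which its call begins. There is no depth.
- order.hand_in(): hands the job in, once; it reports no verdict.
Trained networks look in the newest picture that a camera, given by its name, has taken for a name from the list of things; names that differ only in an ending like _2 or _b are one class to them, and where a whole thing is asked for, a point or a joint stands for the part that bears it (a point fixed in the world has none). Each returns a list of dicts, best first, with "confidence" (0 to 1); they miss things now and then, are a little off and sometimes report something else, mostly with a low value. They report only what shows in the picture. A call takes as long as a camera call.
- spotter.recognise(camera, thing): "at" ([x, y, z] in m, in the coordinates of the camera as it stood for that picture, good to about 4 mm: the middle of the surface that is visible of it).
- spotter.tip_of(camera, thing): "at" ([x, y, z] in m, in the coordinates of the camera as it stood for that picture, good to about 4 mm: a listed point, or the origin of a listed thing).
The state is a dict: "time_s": time; "q": joint angles; "dq": joint speeds; "joint_efforts": joint torques, N m; "eef_pos": TCP position; "eef_rot": TCP orientation; "wrist_force": force on the tool from outside, world axes, zero at the start; "torque": the same for the moment, N m; "opening": opening from 0.0 (shut) to 1.0 (fully open).
Only numpy, scipy, OpenCV 4.12 (cv2) and the standard library are available. Lean on these libraries where they do the work, as an engineer would, in place of code of your own. Each camera call takes 0.05 s, during which the arm holds its last target. There are 200 camera calls.

## Task

Pack this order for delivery: take every sign blade off its barbed hook on the drying rack and slide each one, lug up, down into a slot of its own in the carry rack until it stands on the floor and the spring catch clicks into its notched edge, and stand the little tin of fixings in the carry rack's pocket. Leave the other things on the bench where they are.

Things in the scene. Friction and masses are not known exactly. Their poses are not given: they have to be found in the camera images.
- blade1: Sign blade of lacquered aluminium with a leaf in relief, 10 mm thick (its y), 0.18 to 0.3 kg: body 80 mm wide (x) and 72 mm tall (z), on it a centred hanging lug 44 mm wide, top 130 mm above the lower edge; both side edges notched 8 mm deep, 22 to 40 mm above the lower edge. Origin: middle of the lower edge. Alike both ways round. Two or three blades are present.
- blade2: Sign blade, identical to blade1; same frame.
- blade3: Sign blade, identical to blade1; same frame.
- hole1 (a point): Centre of the hanging hole in blade1's lug, 81 mm above its lower edge (axes the blade's): hole along y, 22 mm wide (x), 18 mm high (z). The solid lug above it, 9 to 49 mm above this point, is the place to grip, across the 10 mm thickness. The blade hangs by its hole's top on the level arm of hook1, 28 to 40 mm short of the bend, free to swing.
- hole2 (a point): Centre of the hanging hole in blade2's lug, 81 mm above its lower edge (axes the blade's): hole along y, 22 mm wide (x), 18 mm high (z). The solid lug above it, 9 to 49 mm above this point, is the place to grip, across the 10 mm thickness. The blade hangs by its hole's top on the level arm of hook2, 28 to 40 mm short of the bend, free to swing.
- hole3 (a point): Centre of the hanging hole in blade3's lug, 81 mm above its lower edge (axes the blade's): hole along y, 22 mm wide (x), 18 mm high (z). The solid lug above it, 9 to 49 mm above this point, is the place to grip, across the 10 mm thickness. The blade hangs by its hole's top on the level arm of hook3, 28 to 40 mm short of the bend, free to swing.
- drying_rack: Drying rack of dark steel tube, fixed: level bar along its x, 20 mm square, 350 mm long, axis 165 mm above the bench, on two end uprights; nothing on it is higher than the bar but hook tips and blades. Three 6 mm round-bar hooks 100 mm apart point along its +y, level arms 165 mm up and free for 90 mm, then bent up. Origin: on the bench under the bar's middle, z up.
- hook1 (a point): Hook 1: point on the round bar's axis where the level arm bends up (axes the rack's). The tip rises at 60 degrees towards +y for 24 mm to a 9 mm bead. An upright blade cannot pass it: raise it till the arm is clear in the hole, tilt its top back over the bar (-y) by some 25 to 45 degrees, draw it along the bent tip and off.
- hook2 (a point): Hook 2: the same point and axes as hook1, on hook 2.
- hook3 (a point): Hook 3: the same point and axes as hook1, on hook 3.
- carry_rack: Carry rack, fixed: plywood base 150 mm (x) by 325 mm (y), 12 mm thick, with three upright slots of grey sheet metal 70 mm apart along y for the blades, width along x, and at the +y end a square plywood pocket for the tin. Any blade may go in any slot. Origin: on the bench, in line with the slots' centres, 35 mm to +y of the middle slot (slot2); z up.
- slot1 (a point): Slot 1: centre of its floor, 12 mm above the bench; axes the rack's. Two facing channels, 13 mm wide inside and 83 mm from end wall to end wall, take the blade's side edges; they start 26 mm outward of the centre, are 94 mm tall, smooth, with flares up to 108 mm above the slot floor. The middle 52 mm are open.
- slot2 (a point): Slot 2: the same point and axes as slot1, in slot 2.
- slot3 (a point): Slot 3: the same point and axes as slot1, in slot 3.
- catch1 (a joint): Spring catch of slot 1: steel strip hanging outside the +x channel, hinged at its top, its sloped nose reaching 7 mm in through a window, 24 mm above the slot floor. 0 = at rest, about 0.1 rad while the blade's edge pushes it aside (from 42 mm above the floor down; 3 to 12 N of push). When the blade stands on the floor it snaps into the notch (under 0.03).
- catch2 (a joint): Spring catch of slot 2, the same as catch1.
- catch3 (a joint): Spring catch of slot 3, the same as catch1.
- pocket (a point): Centre of the inner floor of the carry rack's pocket, 16 mm above the bench; inside 62 by 62 mm, walls 4 mm thick, their top 12 mm above this floor.
- tin: Tin of fixings: low round closed steel tin, 48 mm across, 42 mm tall, 0.1 to 0.21 kg, standing on the bench. Origin: centre of its underside, z up.
- tape_roll: Bystander, to be left alone: roll of masking tape lying flat, 90 mm across, 24 mm tall.
- spray_can: Bystander, to be left alone: spray can, 52 mm across, 170 mm tall.
- wrench: Bystander, to be left alone: spanner lying on the bench.
- gas_torch: Bystander, to be left alone: yellow gas torch cylinder, 72 mm across, about 240 mm tall.
- brush_jar: Bystander, to be left alone: glass jar, 60 mm across, 70 mm tall.

How it is judged:
At the end, for the whole second after the job is handed in: Each blade present stands upright (3.4 deg) in its own slot, lower edge within 4 mm of the slot floor and 6 mm of the slot centre, the slot's catch under 0.03 rad; the tin stands upright (3.4 deg) on the pocket floor (5 mm), within 12 mm of its centre; all at rest (((z of blade1 in the frame of slot1 between -0.004 and 0.004 m and horizontal distance between blade1 and slot1 below 0.006 m and angle between blade1's own z axis and vertical below 0.06 rad and value of joint catch1 below 0.03 rad and linear speed of blade1 below 0.02 m/s) or (z of blade1 in the frame of slot2 between -0.004 and 0.004 m and horizontal distance between blade1 and slot2 below 0.006 m and angle between blade1's own z axis and vertical below 0.06 rad and value of joint catch2 below 0.03 rad and linear speed of blade1 below 0.02 m/s) or (z of blade1 in the frame of slot3 between -0.004 and 0.004 m and horizontal distance between blade1 and slot3 below 0.006 m and angle between blade1's own z axis and vertical below 0.06 rad and value of joint catch3 below 0.03 rad and linear speed of blade1 below 0.02 m/s)) and ((z of blade2 in the frame of slot1 between -0.004 and 0.004 m and horizontal distance between blade2 and slot1 below 0.006 m and angle between blade2's own z axis and vertical below 0.06 rad and value of joint catch1 below 0.03 rad and linear speed of blade2 below 0.02 m/s) or (z of blade2 in the frame of slot2 between -0.004 and 0.004 m and horizontal distance between blade2 and slot2 below 0.006 m and angle between blade2's own z axis and vertical below 0.06 rad and value of joint catch2 below 0.03 rad and linear speed of blade2 below 0.02 m/s) or (z of blade2 in the frame of slot3 between -0.004 and 0.004 m and horizontal distance between blade2 and slot3 below 0.006 m and angle between blade2's own z axis and vertical below 0.06 rad and value of joint catch3 below 0.03 rad and linear speed of blade2 below 0.02 m/s)) and ((z of blade3 in the frame of slot1 between -0.004 and 0.004 m and horizontal distance between blade3 and slot1 below 0.006 m and angle between blade3's own z axis and vertical below 0.06 rad and value of joint catch1 below 0.03 rad and linear speed of blade3 below 0.02 m/s) or (z of blade3 in the frame of slot2 between -0.004 and 0.004 m and horizontal distance between blade3 and slot2 below 0.006 m and angle between blade3's own z axis and vertical below 0.06 rad and value of joint catch2 below 0.03 rad and linear speed of blade3 below 0.02 m/s) or (z of blade3 in the frame of slot3 between -0.004 and 0.004 m and horizontal distance between blade3 and slot3 below 0.006 m and angle between blade3's own z axis and vertical below 0.06 rad and value of joint catch3 below 0.03 rad and linear speed of blade3 below 0.02 m/s)) and horizontal distance between tin and pocket below 0.012 m and z of tin in the frame of pocket between -0.005 and 0.005 m and angle between tin's own z axis and vertical below 0.06 rad and linear speed of tin below 0.02 m/s); the robot touches nothing.
It fails at once if The tape roll is pushed more than 3 cm from its place (distance of tape_roll from where it was at the start of the episode above 0.03 m).
It fails at once if The spray can is pushed more than 3 cm from its place (distance of spray_can from where it was at the start of the episode above 0.03 m).
It fails at once if The gas torch is pushed more than 3 cm from its place (distance of gas_torch from where it was at the start of the episode above 0.03 m).
It fails at once if The wrench is pushed more than 3 cm from its place (distance of wrench from where it was at the start of the episode above 0.03 m).
It fails at once if The brush jar is pushed more than 3 cm from its place (distance of brush_jar from where it was at the start of the episode above 0.03 m).
Of blade1, blade2, blade3 only 2 to 3 are there at a start; the rules pass over those that are not, and their reading is None.
At some moment in a run one of tin may be knocked a few centimetres aside while the robot is not near it.
It also fails if it takes over 210 s, if anything falls off the work surface, if the arm or the gripper's body presses on something with over 40 N, if the wrist force passes 120 N, or if a joint passes its speed limit or range.

## Working session

There is one attempt and no reset: what is moved stays moved. The work goes in short steps, Python scripts to look and compute and a shell command to move; the robot and the scene stay as the last step left them, time stands still between calls to the robot, and variables do not carry over. Pictures are saved under pics/ and viewed, about 12 in all and at most 16, crops included, and the job is handed in when it is done.

```bash
mkdir -p pics; ls; cat > h.py <<'E'
import numpy as np, cv2
from scipy.spatial.transform import Rotation as R
from bench import monitor, imaging, order, spotter, ctrl
def rot(q): return R.from_quat(np.r_[q[1:],q[0]])
def look(n,save=None):
    c=imaging.camera(n)
    if save: cv2.imwrite('pics/'+save,c['img'][:,:,::-1])
    return c
def K(c):
    f=c['img'].shape[0]/2/np.tan(np.radians(c['vfov'])/2)
    return np.array([[f,0,c['cx']],[0,f,c['cy']],[0,0,1]])
def world(c,p): return rot(c['orientation']).apply(p)+np.array(c['origin'])
def find(c,n,thing,fn='tip_of',mc=0.3):
    return [(np.round(world(c,d['at']),4),round(d['confidence'],2)) for d in getattr(spotter,fn)(n,thing) if d['confidence']>mc]
def ray(c,uv):
    p=cv2.undistortPoints(np.array([[uv]],float),K(c),np.array(c['distortion']))[0,0]
    return rot(c['orientation']).apply(np.r_[p,1]),np.array(c['origin'])
def onz(c,uv,z):
    d,o=ray(c,uv); return o+d*(z-o[2])/d[2]
def proj(c,P):
    r=rot(c['orientation']).inv(); v=r.as_rotvec(); t=-r.apply(np.array(c['origin']))
    return cv2.projectPoints(np.atleast_2d(np.array(P,float)),v,t,K(c),np.array(c['distortion']))[0][:,0]
E
python3 - <<'E'
from h import *
o=monitor.get_obs(); print(o['eef_pos'],o['eef_rot'],o['wrist_force'],o['time_s'],ctrl.tcp_to_grasp)
for n in('scene','top'):
    c=look(n,n+'0.png'); print(n,np.round(c['origin'],3),np.round(rot(c['orientation']).as_matrix()[:,2],2))
    for t in 'hole1 hook1 hook2 hook3 slot1 slot2 slot3 pocket tin drying_rack carry_rack blade1 gas_torch spray_can brush_jar tape_roll wrench'.split():
        print(t,*find(c,n,t))
E
```

```text
pics
[0.18103203 0.54518034 0.23040275] [-3.06305721e-04  1.59726432e-01  9.87160933e-01 -8.15702729e-04] [0.35130805 0.51495785 0.08995736] 0.0 0.0187
scene [ 0.991 -0.802  1.17 ] [-0.31  0.61 -0.73]
hole1 (array([ 0.6268, -0.2934,  0.1622]), 0.98) (array([ 0.5257, -0.2954,  0.1604]), 0.74)
hook1 (array([ 0.4269, -0.2468,  0.1666]), 0.68) (array([ 0.5243, -0.2507,  0.1711]), 0.59) (array([ 0.6247, -0.2551,  0.1647]), 0.58)
hook2 (array([ 0.4269, -0.2468,  0.1666]), 0.68) (array([ 0.5243, -0.2507,  0.1711]), 0.59) (array([ 0.6247, -0.2551,  0.1647]), 0.58)
hook3 (array([ 0.4269, -0.2468,  0.1666]), 0.68) (array([ 0.5243, -0.2507,  0.1711]), 0.59) (array([ 0.6247, -0.2551,  0.1647]), 0.58)
slot1 (array([0.5638, 0.0409, 0.0175]), 0.92) (array([0.5512, 0.1739, 0.0118]), 0.71)
slot2 (array([0.5638, 0.0409, 0.0175]), 0.92) (array([0.5512, 0.1739, 0.0118]), 0.71)
slot3 (array([0.5638, 0.0409, 0.0175]), 0.92) (array([0.5512, 0.1739, 0.0118]), 0.71)
pocket (array([0.5394, 0.2679, 0.0184]), 0.55)
tin (array([ 0.5805, -0.129 ,  0.0029]), 0.86)
drying_rack (array([0.3685, 0.4433, 0.0052]), 0.73
[... 1623 characters left out ...]
0.35)
pocket (array([0.5397, 0.2647, 0.0201]), 0.67) (array([ 0.5254, -0.2959,  0.0804]), 0.52)
tin (array([5.542e-01, 1.373e-01, 2.000e-04]), 0.51) (array([ 0.581 , -0.1314,  0.0014]), 0.48)
drying_rack
carry_rack (array([0.551 , 0.138 , 0.0008]), 0.86)
blade1 (array([ 0.522 , -0.2938,  0.0779]), 0.81) (array([ 0.6207, -0.2962,  0.0784]), 0.64)
gas_torch (array([ 0.6747,  0.406 , -0.0013]), 0.88)
spray_can (array([ 0.7592,  0.2264, -0.0019]), 0.57)
brush_jar (array([ 7.519e-01, -1.910e-01, -7.000e-04]), 0.83)
tape_roll (array([ 0.7181, -0.0501,  0.0013]), 0.6)
wrench (array([0.3674, 0.435 , 0.0039]), 0.81) (array([ 0.5811, -0.1333,  0.0036]), 0.49) (array([ 0.7526, -0.1904,  0.0024]), 0.36)
```

View pics/scene0.png

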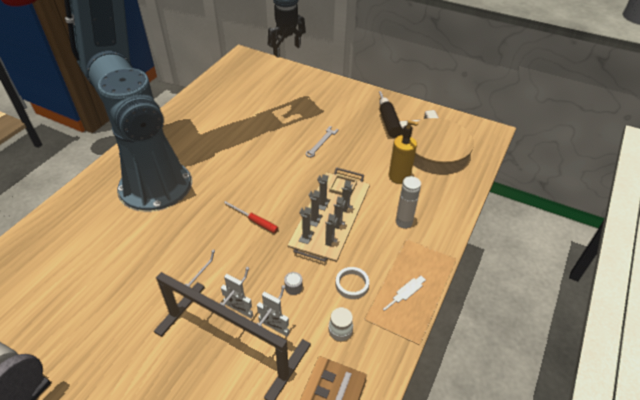

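View pics/top0.png

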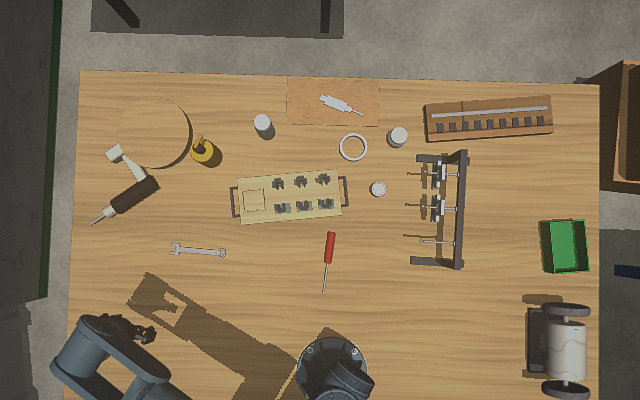

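```bash
python3 -m pendant '[[[31,-37,14,-5.5,85],[31,-37,14,-5.5,85],[31,-37,14,-5.5,85],[31,-37,14,-5.5,85],[31,-37,14,-5.5,85],[31,-37,14,-5.5,85],[31,-37,14,-5.5,85],[31,-37,14,-5.5,85]]]' && python3 -m pendant '[[[31,-37,14,-5.5,85],[31,-37,14,-5.5,85],[31,-37,14,-5.5,85],[31,-37,14,-5.5,85],[0,0,0,0,85],[0,0,0,0,85]]]'
python3 - <<'E'
from h import *
c=look('wrist','w1.png'); print(np.round(c['origin'],3),np.round(rot(c['orientation']).as_matrix(),2).tolist())
for t in 'slot1 pocket carry_rack'.split(): print(t,*find(c,'wrist',t,mc=.2))
E
```

```text
time_s: 2.8
eef_pos: [0.4301, 0.2484, 0.344]
eef_rot: [0.0, 0.519, 0.855, 0.0]
wrist_force: [1.2, -0.3, 0.2]
opening: 0.998
time_s: 3.55
eef_pos: [0.553, 0.1018, 0.3988]
eef_rot: [-0.0, 0.671, 0.741, -0.0]
wrist_force: [0.6, -0.1, -0.6]
opening: 0.993
[0.545 0.181 0.542] [[1.0, 0.09, 0.03], [0.1, -0.95, -0.31], [-0.0, 0.31, -0.95]]
slot1 (array([0.5679, 0.0387, 0.0106]), 0.84) (array([0.5487, 0.1738, 0.0137]), 0.82) (array([0.5546, 0.1041, 0.0138]), 0.57)
pocket (array([0.5392, 0.2652, 0.0182]), 0.81)
carry_rack (array([ 0.5553,  0.1427, -0.001 ]), 0.81)
```

View pics/w1.png

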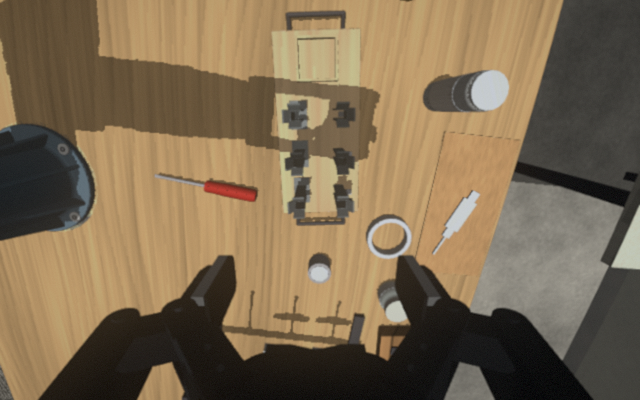

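```bash
cat > carry.py <<'E'
from h import *
from scipy.optimize import least_squares
def fit(cams,reps):
    obs=[]
    for n in cams:
        for _ in range(reps):
            c=look(n)
            for t in('slot1','pocket','carry_rack'):
                for p,cf in find(c,n,t,mc=.3): obs.append((t,p[:2],n))
    L={'slot1':[-.105,-.035,.035],'carry_rack':[0.]}
    def res(x,full=False):
        u=np.array([-np.sin(x[2]),np.cos(x[2])]); out=[]
        for t,p,n in obs:
            ds=[p-(x[:2]+u*l) for l in L.get(t,[x[3]])]
            d=min(ds,key=np.linalg.norm); out.append(d)
        return np.ravel(out)
    s=least_squares(res,[.5535,.1395,.108,.127],loss='cauchy',f_scale=.003)
    r=res(s.x).reshape(-1,2)
    for n in cams:
        m=[i for i in range(len(obs)) if obs[i][2]==n]; print(n,len(m),np.round(np.median(r[m],0)*1e3,1))
    print('origin',np.round(s.x[:2],4),'yaw',np.degrees(s.x[2]).round(2),'pocket y',s.x[3].round(4), 'rms mm',(np.median(abs(r))*1e3).round(2))
    return s.x
if __name__=='__main__':
    x=fit(['wrist','top','scene'],4)
    u=np.array([-np.sin(x[2]),np.cos(x[2])]);v=np.array([u[1],-u[0]])
    c=look('wrist'); im=c['img'][:,:,::-1].copy()
    P=[]
    for l in(-.105,-.035,.035):
        b=x[:2]+u*l
        for sx in(-1,1):
            for e in(.026,.0415):
                for w in(-.0065,.0065): P.append(np.r_[b+v*e*sx+u*w,.106])
    for y in(-.031,.031):
        for xx in(-.031,.031): P.append(np.r_[x[:2]+u*(x[3]+y)+v*xx,.028])
    im=cv2.resize(im[0:260,240:420],None,fx=3,fy=3,interpolation=cv2.INTER_CUBIC)
    for q in proj(c,P): cv2.circle(im,tuple(np.round((q-[240,0]+.5)*3).astype(int).tolist()),2,(0,0,255),-1)
    cv2.imwrite('pics/w2.png',im)
E
python3 carry.py
```

```text
wrist 21 [ 0.4 -1.3]
top 21 [-1.2 -0.8]
scene 22 [2.2 0.9]
origin [0.5544 0.1403] yaw 7.1 pocket y 0.1261 rms mm 1.99
```

View pics/w2.png

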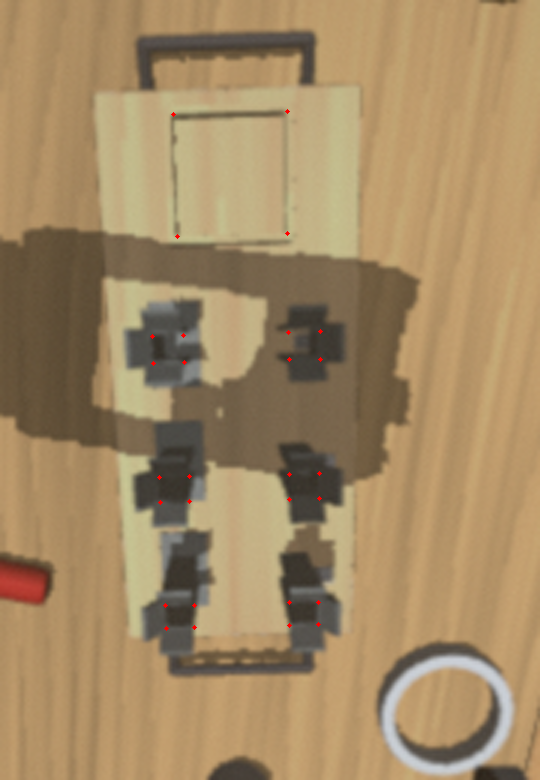

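```bash
python3 -m pendant '[[[3,-53,-9,-1,85],[3,-53,-10,-1,85],[3,-53,-10,-1,85],[3,-53,-10,-1,85],[3,-53,-10,-1,85],[3,-53,-10,-1,85],[3,-54,-10,-1.5,85],[0,0,0,0,85]]]'
python3 - <<'E'
from h import *
print(monitor.get_obs()['eef_pos'])
for n in('wrist','wrist','wrist','scene','top'):
    c=look(n,'w3.png' if n=='wrist' else None); print(n)
    for t in 'hole1 hook1 blade1 drying_rack tin'.split(): print(t,*find(c,n,t,mc=.35))
E
```

```text
time_s: 7.2
eef_pos: [0.5732, -0.2739, 0.3281]
eef_rot: [-0.001, 0.72, 0.694, -0.001]
wrist_force: [0.9, 0.2, -1.4]
opening: 1.001
[ 0.57316813 -0.27388776  0.32808342]
wrist
hole1 (array([ 0.5259, -0.2961,  0.1612]), 0.73) (array([ 0.6204, -0.2916,  0.1577]), 0.67)
hook1 (array([ 0.5237, -0.256 ,  0.1652]), 0.95) (array([ 0.6234, -0.261 ,  0.1644]), 0.93) (array([ 0.4262, -0.2509,  0.167 ]), 0.72)
blade1 (array([ 0.5245, -0.2962,  0.0814]), 0.63)
drying_rack
tin (array([ 5.848e-01, -1.341e-01,  5.000e-04]), 0.78) (array([ 0.4249, -0.2537,  0.1698]), 0.68)
wrist
hole1 (array([ 0.6193, -0.2918,  0.1603]), 0.88) (array([ 0.5245, -0.2958,  0.1609]), 0.73)
hook1 (array([ 0.4288, -0.2513,  0.1667]), 0.94) (array([ 0.5257, -0.2541,  0.1673]), 0.88) (array([ 0.6228, -0.2596,  0.1664]), 0.76) (array([ 7.508e-01, -1.904e-01,  7.000e-04]), 0.7)
blade1 (array([ 0.5264, -0.2954,  0.0791]), 0.95) (array([ 0.6268, -0.2971,  0.0793]), 0.8)
drying_rack
tin (array([ 5.830e-01, -1.354e-01, -2.000e-04]), 0.68)
wrist
hole1 (array([ 0.5258, -0.2953,  0.16  ]), 0.84) (array([ 0.6168, -0.2908,  0.1605]), 0
[... 309 characters left out ...]
y([ 0.5236, -0.2497,  0.1686]), 0.42)
hook1 (array([ 0.622 , -0.261 ,  0.1631]), 0.75) (array([ 0.5264, -0.2503,  0.1688]), 0.66) (array([ 0.4294, -0.2453,  0.1673]), 0.62)
blade1 (array([ 0.5242, -0.2913,  0.0788]), 0.86) (array([ 0.6229, -0.2958,  0.081 ]), 0.7) (array([0.5645, 0.0446, 0.0161]), 0.51) (array([0.5612, 0.1075, 0.0159]), 0.42)
drying_rack
tin (array([ 0.5833, -0.1313,  0.0026]), 0.93)
top
hole1 (array([ 0.5264, -0.2978,  0.1563]), 0.64) (array([ 0.6225, -0.3007,  0.1631]), 0.53)
hook1 (array([ 0.6266, -0.2582,  0.1671]), 0.59)
blade1 (array([ 0.5223, -0.2943,  0.0798]), 0.73) (array([ 0.6231, -0.2979,  0.0805]), 0.57)
drying_rack
tin (array([ 0.5808, -0.1333,  0.003 ]), 0.61)
```

View pics/w3.png

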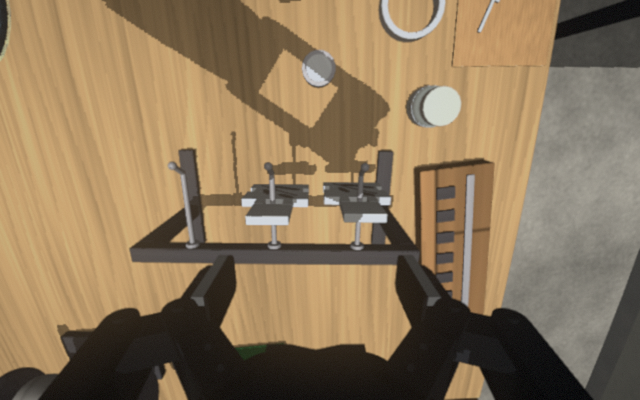

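```bash
python3 - <<'E'
from h import *
c=look('wrist')
im=c['img'][150:270,120:420,::-1]; cv2.imwrite('pics/w3c.png',cv2.resize(im,None,fx=2.6,fy=2.6,interpolation=cv2.INTER_CUBIC))
E
```

```text
(no output)
```

View pics/w3c.png

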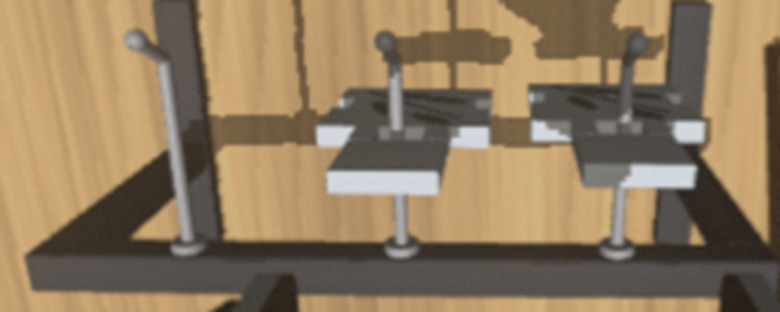

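```bash
python3 - <<'E'
from h import *
c=look('wrist')
f=lambda u,v,z:onz(c,(120+(u+.5)/2.6-.5,150+(v+.5)/2.6-.5),z)
for n,q in dict(b2=(384.5,181.5),b2L=(328,193),b2R=(440,194),b3=(639.5,176),b3L=(583,187),b3R=(696,188)).items(): print(n,f(*q,.208).round(4))
for n,q in dict(barL=(30,257),barR=(775,262),h1=(187,247),h2=(401,247),h3=(617,247)).items(): print(n,f(*q,.175 if 'bar' in n else .167).round(4))
for n,q in dict(t1=(135,40),t2=(385,41),t3=(637,43)).items(): print(n,f(*q,.186).round(4))
print(monitor.get_obs()['eef_pos'])
E
```

```text
b2 [ 0.5249 -0.2942  0.208 ]
b2L [ 0.5023 -0.2983  0.208 ]
b2R [ 0.5463 -0.3001  0.208 ]
b3 [ 0.6243 -0.295   0.208 ]
b3L [ 0.6023 -0.2989  0.208 ]
b3R [ 0.6466 -0.3008  0.208 ]
barL [ 0.3505 -0.3395  0.175 ]
barR [ 0.6935 -0.3523  0.175 ]
h1 [ 0.4214 -0.3401  0.167 ]
h2 [ 0.5218 -0.343   0.167 ]
h3 [ 0.6221 -0.3462  0.167 ]
t1 [ 0.4255 -0.239   0.186 ]
t2 [ 0.5259 -0.243   0.186 ]
t3 [ 0.626 -0.247  0.186]
[ 0.57432067 -0.27030324  0.33027987]
```

```bash
python3 -m pendant '[[[17,-8,-25,0,85],[17,-8,-30,0,85],[16,-9,-30,0,85],[0,0,-30,0,85],[0,0,-20,0,85],[0,0,-20,0,85],[0,0,0,0,85],[0,0,0,0,85]]]' && python3 -m pendant '[[[0,0,0,0,20],[0,0,0,0,20],[0,0,0,0,20],[0,0,0,0,20],[0,0,0,0,20],[0,0,0,0,20],[0,0,0,0,20],[0,0,0,0,20]]]'
python3 - <<'E'
from h import *
look('wrist','w4.png'); c=look('scene'); cv2.imwrite('pics/s4.png',cv2.resize(c['img'][230:400,120:380,::-1],None,fx=3,fy=3,interpolation=cv2.INTER_CUBIC))
E
```

```text
time_s: 9.8
eef_pos: [0.6248, -0.2957, 0.1766]
eef_rot: [0.001, 0.719, 0.695, 0.0]
wrist_force: [-0.2, -0.5, -0.1]
opening: 0.994
time_s: 10.8
eef_pos: [0.6249, -0.2956, 0.1763]
eef_rot: [0.001, 0.719, 0.695, 0.0]
wrist_force: [0.8, -0.3, 5.9]
opening: 0.504
```

View pics/s4.png

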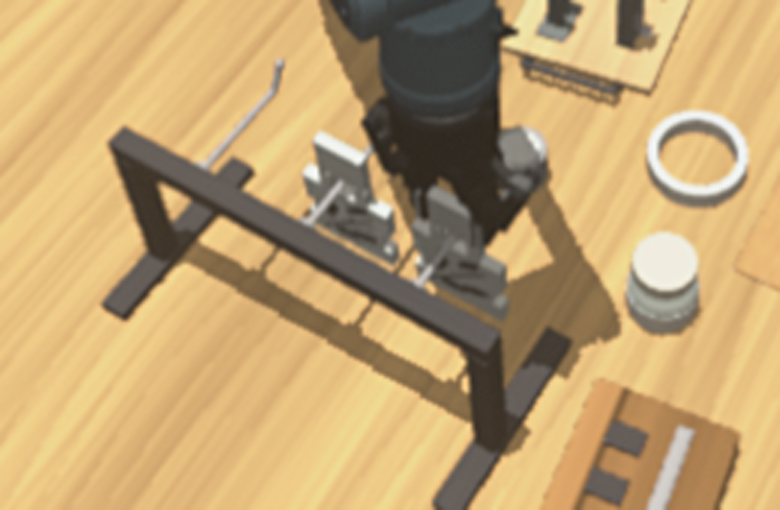

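```bash
python3 -m pendant '[[[0,0,3,0,20],[0,0,3,0,20],[0,0,0,0,20],[-0.4,-10,0,0,20],[-0.4,-10,0,0,20],[-0.4,-10,0,0,20],[-0.4,-10,0,0,20],[0,-2,0,0,20]]]' && python3 -m pendant '[[[0,-2,0,0,20],[0,-2,0,0,20],[-0.1,-2,0,0,20],[0,0,0,0,20]]]'
```

```text
time_s: 11.9
eef_pos: [0.6225, -0.3385, 0.1812]
eef_rot: [0.0, 0.719, 0.695, -0.0]
wrist_force: [-0.0, 0.1, -2.6]
opening: 0.502
time_s: 12.4
eef_pos: [0.6226, -0.3433, 0.1813]
eef_rot: [0.0, 0.719, 0.695, -0.0]
wrist_force: [0.2, -0.3, -2.2]
opening: 0.5
```

```bash
python3 -m pendant '[[[0,-2,0,0,20],[0,0,0,0,20]]]' && python3 -m pendant '[[[-0.1,-2,0,0,20],[0,0,0,0,20]]]' && python3 -m pendant '[[[-0.1,-2,0,0,20],[0,0,0,0,20]]]'&& python3 -m pendant '[[[-0.1,-2,0,0,20],[0,0,0,0,20]]]'
```

```text
time_s: 12.65
eef_pos: [0.6227, -0.3446, 0.1813]
eef_rot: [-0.001, 0.719, 0.695, 0.0]
wrist_force: [-0.8, 3.9, -1.0]
opening: 0.503
time_s: 12.9
eef_pos: [0.6227, -0.3447, 0.1813]
eef_rot: [-0.002, 0.718, 0.696, 0.001]
wrist_force: [-0.8, 9.0, 2.2]
opening: 0.503
time_s: 13.15
eef_pos: [0.6227, -0.3449, 0.1813]
eef_rot: [-0.003, 0.718, 0.696, 0.002]
wrist_force: [-1.8, 14.5, 3.4]
opening: 0.502
time_s: 13.4
eef_pos: [0.6227, -0.345, 0.1813]
eef_rot: [-0.004, 0.718, 0.696, 0.003]
wrist_force: [-1.8, 20.1, 5.3]
opening: 0.5
```

```bash
python3 -m pendant '[[[-0.1,-3,0,0,20],[0,0,0,0,20]]]' && python3 -m pendant '[[[-0.1,-3,0,0,20],[0,0,0,0,20]]]' && python3 -m pendant '[[[-0.1,-3,0,0,20],[0,0,0,0,20]]]'&& python3 -m pendant '[[[0,0,0,0,20],[0,0,0,0,20]]]'
```

```text
time_s: 13.65
eef_pos: [0.6226, -0.3472, 0.1813]
eef_rot: [-0.005, 0.718, 0.697, 0.003]
wrist_force: [-2.3, 22.8, 6.5]
opening: 0.503
time_s: 13.9
eef_pos: [0.6226, -0.3498, 0.1811]
eef_rot: [-0.005, 0.717, 0.697, 0.003]
wrist_force: [-2.3, 23.9, 6.6]
opening: 0.501
time_s: 14.15
eef_pos: [0.6225, -0.353, 0.1809]
eef_rot: [-0.005, 0.717, 0.697, 0.003]
wrist_force: [-1.8, 23.0, 4.6]
opening: 0.503
time_s: 14.4
eef_pos: [0.6225, -0.353, 0.1809]
eef_rot: [-0.005, 0.717, 0.697, 0.003]
wrist_force: [-1.7, 22.6, 5.6]
opening: 0.501
```

```bash
python3 -m pendant '[[[-0.1,-3,-2,0,20],[0,0,0,0,20]]]' && python3 -m pendant '[[[-0.1,-3,-2,0,20],[0,0,0,0,20]]]' && python3 -m pendant '[[[-0.1,-3,-2,0,20],[0,0,0,0,20]]]'&& python3 -m pendant '[[[0,-1,0,0,20],[0,0,0,0,20]]]'
python3 - <<'E'
from h import *
c=look('wrist','w5.png'); c=look('scene'); cv2.imwrite('pics/s5.png',cv2.resize(c['img'][250:370,190:340,::-1],None,fx=4,fy=4,interpolation=cv2.INTER_CUBIC))
E
```

```text
time_s: 14.65
eef_pos: [0.6224, -0.3568, 0.18]
eef_rot: [-0.004, 0.718, 0.697, 0.003]
wrist_force: [-4.9, 22.4, 9.4]
opening: 0.5
time_s: 14.9
eef_pos: [0.6223, -0.3608, 0.1788]
eef_rot: [-0.003, 0.718, 0.696, 0.002]
wrist_force: [-4.9, 19.5, 11.4]
opening: 0.504
time_s: 15.15
eef_pos: [0.6223, -0.3646, 0.1772]
eef_rot: [-0.003, 0.718, 0.696, 0.002]
wrist_force: [-4.3, 17.8, 12.0]
opening: 0.504
time_s: 15.4
eef_pos: [0.6222, -0.3654, 0.1769]
eef_rot: [-0.003, 0.718, 0.696, 0.002]
wrist_force: [-4.0, 18.1, 9.6]
opening: 0.501
```

View pics/s5.png

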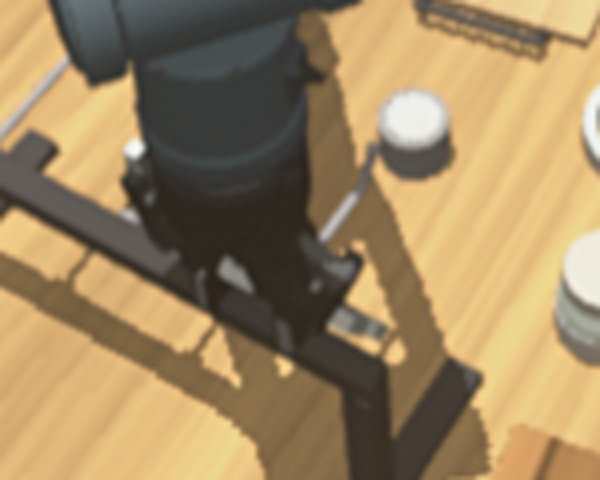

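View pics/w5.png

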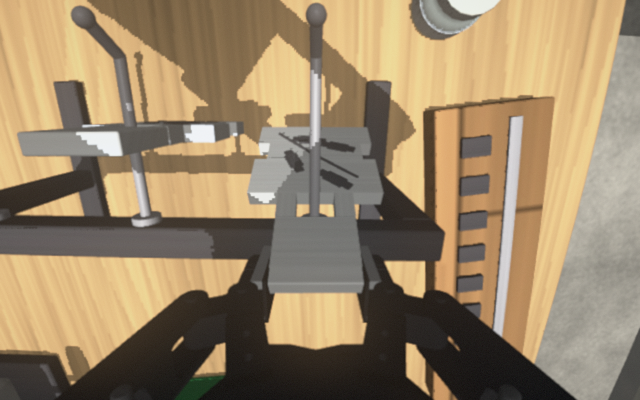

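```bash
cat > tilt.py <<'E'
from h import *
def solve(c,px,yaw,x0):
    """px: list of ((X,Y,Z) blade mm, (u,v)); returns x,y,z of lower edge middle, tilt (top back) deg"""
    from scipy.optimize import least_squares
    P=np.array([p for p,_ in px])/1e3; U=np.array([u for _,u in px],float)
    T=lambda s:(R.from_euler('z',yaw+s[4],degrees=True)*R.from_euler('x',s[3],degrees=True)).apply(P)+s[:3]
    s=least_squares(lambda s:(proj(c,T(s))-U).ravel(),x0,x_scale=[.01,.01,.01,10,3])
    print('pos',s.x[:3].round(4),'tilt',s.x[3].round(1),'dyaw',s.x[4].round(1),'res px',abs(s.fun).round(1)); return s.x
E
python3 - <<'E'
from tilt import *
c=look('wrist')
px=[((-22,5,130),(270,282)),((22,5,130),(363,282)),((-40,5,72),(248,192)),((40,5,72),(383,192)),((-40,5,0),(263,128)),((40,5,0),(368,128))]
s=solve(c,px,-2.1,[.622,-.31,.1,30,0])
r=R.from_euler('z',-2.1,degrees=True)*R.from_euler('x',s[3],degrees=True)
print('hole',(r.apply([0,0,.081])+s[:3]).round(4),'top',(r.apply([0,0,.13])+s[:3]).round(4))
E
```

```text
pos [ 0.6242 -0.3018  0.0932] tilt 29.0 dyaw 0.6 res px [1.8 0.1 1.  0.3 1.2 1.  0.4 0.5 1.2 0.4 0.8 0.8]
hole [ 0.6227 -0.3411  0.164 ] top [ 0.6219 -0.3649  0.2068]
```

```bash
python3 -m pendant '[[[-0.1,-3,-1,0,20],[0,0,0,0,20]]]' && python3 -m pendant '[[[-0.1,-2,0,0,20],[0,0,0,0,20]]]'  && python3 -m pendant '[[[0.4,10,0,0,20],[0,0,0,0,20]]]' && python3 -m pendant '[[[0.4,10,0,0,20],[0,0,0,0,20]]]'
python3 - <<'E'
from h import *
c=look('wrist','w6.png')
E
```

```text
time_s: 15.8
eef_pos: [0.6222, -0.3683, 0.1755]
eef_rot: [-0.003, 0.718, 0.696, 0.002]
wrist_force: [-3.7, 17.8, 9.0]
opening: 0.501
time_s: 16.05
eef_pos: [0.6221, -0.3692, 0.175]
eef_rot: [-0.004, 0.718, 0.697, 0.003]
wrist_force: [-3.9, 19.9, 8.4]
opening: 0.498
time_s: 16.3
eef_pos: [0.6221, -0.3651, 0.1745]
eef_rot: [0.001, 0.718, 0.696, -0.0]
wrist_force: [-0.2, -0.0, -2.2]
opening: 0.503
time_s: 16.55
eef_pos: [0.6222, -0.3549, 0.1739]
eef_rot: [-0.0, 0.719, 0.695, -0.0]
wrist_force: [-0.3, -1.2, -3.2]
opening: 0.5
```

View pics/w6.png

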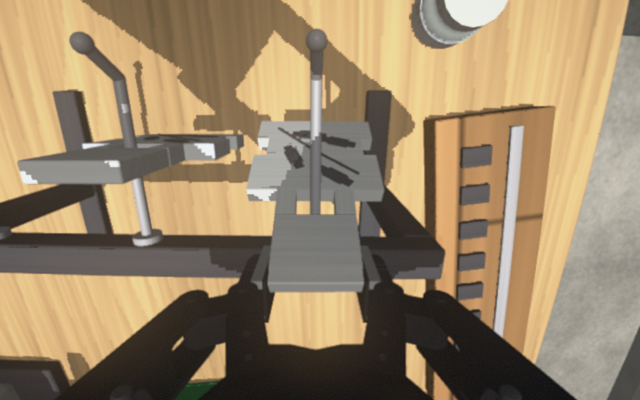

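```bash
python3 - <<'E'
from tilt import *
c=look('wrist')
im=cv2.cvtColor(c['img'],cv2.COLOR_RGB2HSV)
for col in (275,350): print(col,[(r,int(im[r,col,1]),int(im[r,col,2])) for r in list(range(116,128))+list(range(182,204,2))+list(range(274,296,2))])
px=[((-22,5,130),(270,282)),((22,5,130),(363,282)),((-40,5,72),(247,188)),((40,5,72),(384,188)),((-40,5,0),(262,123)),((40,5,0),(369,122))]
s=solve(c,px,-2.1,[.622,-.31,.1,30,0])
r=R.from_euler('z',-2.1,degrees=True)*R.from_euler('x',s[3],degrees=True)
print('hole',(r.apply([0,0,.081])+s[:3]).round(4),'top',(r.apply([0,0,.13])+s[:3]).round(4),monitor.get_obs()['eef_pos'])
E
```

```text
275 [(116, 94, 238), (117, 93, 238), (118, 93, 239), (119, 95, 238), (120, 89, 235), (121, 58, 208), (122, 16, 178), (123, 9, 173), (124, 9, 174), (125, 10, 175), (126, 9, 174), (127, 10, 176), (182, 7, 177), (184, 6, 177), (186, 6, 175), (188, 6, 182), (190, 7, 149), (192, 8, 135), (194, 8, 134), (196, 9, 135), (198, 8, 133), (200, 34, 150), (202, 84, 206), (274, 10, 126), (276, 10, 123), (278, 12, 124), (280, 8, 125), (282, 9, 143), (284, 9, 140), (286, 10, 131), (288, 10, 130), (290, 12, 132), (292, 79, 172), (294, 107, 228)]
350 [(116, 102, 138), (117, 102, 137), (118, 102, 137), (119, 104, 137), (120, 95, 134), (121, 55, 130), (122, 22, 127), (123, 12, 125), (124, 10, 125), (125, 8, 124), (126, 10, 124), (127, 10, 125), (182, 18, 58), (184, 16, 78), (186, 7, 116), (188, 6, 124), (190, 4, 121), (192, 6, 120), (194, 4, 121), (196, 6, 122), (198, 6, 122), (200, 4, 121), (202, 6, 122), (274, 6, 125), (276, 6, 124), (278, 8, 124), (280, 8, 125), (282, 7, 145), (284, 7, 139), (286, 8, 131), (288, 10, 132), (290, 11, 137), (292, 72, 212), (294, 103, 232)]
pos [ 0.6243 -0.2877  0.0927] tilt 30.5 dyaw 0.6 res px [2.1 0.4 1.6 0.8 1.1 1.9 0.4 1.2 1.  1.2 1.  0.7]
hole [ 0.6228 -0.3288  0.1625] top [ 0.6219 -0.3536  0.2047] [ 0.62217816 -0.35553832  0.17412302]
```

```bash
python3 -m pendant '[[[0,0,2,0,20],[0.4,10,0,0,20],[0.4,10,0,0,20],[0.4,10,0,0,20],[0.4,10,0,0,20],[0.4,10,0,0,20],[0.2,5,0,0,20],[0,0,0,0,20]]]' && python3 -m pendant '[[[0.2,5,0,0,20],[0,0,0,0,20]]]'
python3 - <<'E'
from h import *
c=look('wrist','w7.png')
im=cv2.cvtColor(c['img'],cv2.COLOR_RGB2HSV)
for col in (275,350): print(col,[(r,int(im[r,col,1]),int(im[r,col,2])) for r in list(range(112,130))])
E
```

```text
time_s: 17.65
eef_pos: [0.6246, -0.2999, 0.1763]
eef_rot: [-0.0, 0.718, 0.696, -0.0]
wrist_force: [-0.3, -1.1, -2.9]
opening: 0.499
time_s: 17.9
eef_pos: [0.6247, -0.2951, 0.1762]
eef_rot: [-0.0, 0.719, 0.695, 0.0]
wrist_force: [-0.1, -0.5, -2.2]
opening: 0.502
275 [(112, 103, 228), (113, 104, 228), (114, 103, 228), (115, 104, 228), (116, 102, 229), (117, 102, 229), (118, 102, 229), (119, 104, 230), (120, 98, 226), (121, 58, 195), (122, 15, 167), (123, 9, 165), (124, 11, 165), (125, 9, 164), (126, 9, 163), (127, 8, 166), (128, 9, 166), (129, 9, 165)]
350 [(112, 107, 129), (113, 105, 131), (114, 109, 129), (115, 106, 130), (116, 106, 127), (117, 104, 128), (118, 105, 129), (119, 106, 128), (120, 96, 128), (121, 60, 123), (122, 24, 118), (123, 13, 120), (124, 13, 119), (125, 11, 117), (126, 11, 118), (127, 9, 116), (128, 11, 119), (129, 11, 118)]
```

View pics/w7.png

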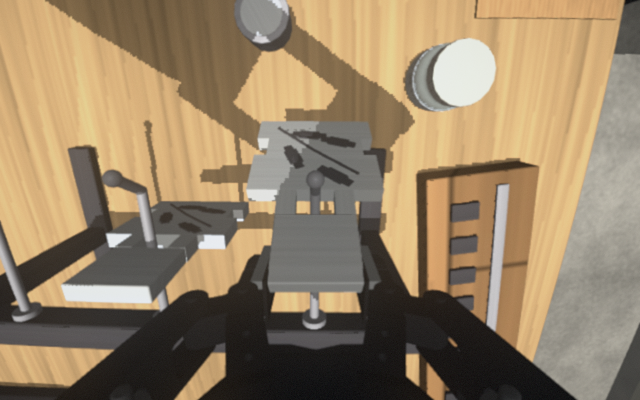

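```bash
python3 -m pendant '[[[0.2,5,0,0,20],[0.2,5,0,0,20],[0,2,2,0,20],[0,0,0,0,20]]]' && python3 -m pendant '[[[0.1,3,5.2,0,20],[0,0,0,0,20]]]' && python3 -m pendant '[[[0.1,3,5.2,0,20],[0,0,0,0,20]]]' && python3 -m pendant '[[[0.1,3,5.2,0,20],[0,0,0,0,20]]]'
```

```text
time_s: 18.45
eef_pos: [0.6253, -0.2832, 0.1787]
eef_rot: [0.0, 0.718, 0.696, 0.0]
wrist_force: [-0.4, -0.6, -3.9]
opening: 0.501
time_s: 18.7
eef_pos: [0.6256, -0.2804, 0.1843]
eef_rot: [0.001, 0.719, 0.695, 0.0]
wrist_force: [-0.1, -0.3, -2.1]
opening: 0.503
time_s: 18.95
eef_pos: [0.6257, -0.2773, 0.1894]
eef_rot: [0.001, 0.719, 0.695, 0.0]
wrist_force: [-0.2, 0.0, -2.7]
opening: 0.499
time_s: 19.2
eef_pos: [0.6257, -0.2742, 0.1946]
eef_rot: [0.0, 0.719, 0.696, 0.0]
wrist_force: [0.6, 0.3, -2.1]
opening: 0.504
```

```bash
python3 -m pendant '[[[0.1,3,5.2,0,20],[0,0,0,0,20]]]' && python3 -m pendant '[[[0.1,3,5.2,0,20],[0,0,0,0,20]]]' && python3 -m pendant '[[[0.1,3,5.2,0,20],[0,0,0,0,20]]]' && python3 -m pendant '[[[0.1,3,5.2,0,20],[0.1,3,5.2,0,20],[0.1,4,7,0,20],[0,0,0,0,20]]]'
python3 - <<'E'
from h import *
c=look('wrist','w8.png')
im=cv2.cvtColor(c['img'],cv2.COLOR_RGB2HSV)
for col in (275,350): print(col,[(r,int(im[r,col,1]),int(im[r,col,2])) for r in list(range(114,130))])
E
```

```text
time_s: 19.45
eef_pos: [0.6258, -0.2712, 0.1998]
eef_rot: [0.0, 0.719, 0.696, 0.0]
wrist_force: [0.3, -0.2, -3.4]
opening: 0.502
time_s: 19.7
eef_pos: [0.6259, -0.2682, 0.205]
eef_rot: [0.0, 0.719, 0.695, 0.0]
wrist_force: [0.8, 0.8, -2.9]
opening: 0.501
time_s: 19.95
eef_pos: [0.626, -0.2652, 0.2102]
eef_rot: [0.001, 0.719, 0.695, 0.0]
wrist_force: [-0.2, -0.2, -3.0]
opening: 0.502
time_s: 20.45
eef_pos: [0.6266, -0.2552, 0.2282]
eef_rot: [0.001, 0.718, 0.696, 0.0]
wrist_force: [-0.5, -0.6, -3.1]
opening: 0.503
275 [(114, 107, 220), (115, 106, 221), (116, 107, 220), (117, 107, 221), (118, 106, 221), (119, 107, 222), (120, 100, 217), (121, 58, 184), (122, 16, 158), (123, 7, 155), (124, 8, 155), (125, 8, 157), (126, 8, 155), (127, 10, 157), (128, 10, 158), (129, 10, 156)]
350 [(114, 107, 129), (115, 107, 129), (116, 106, 128), (117, 106, 128), (118, 102, 130), (119, 106, 130), (120, 99, 129), (121, 62, 120), (122, 25, 114), (123, 14, 112), (124, 14, 112), (125, 11, 111), (126, 14, 111), (127, 14, 113), (128, 11, 113), (129, 11, 113)]
```

View pics/w8.png

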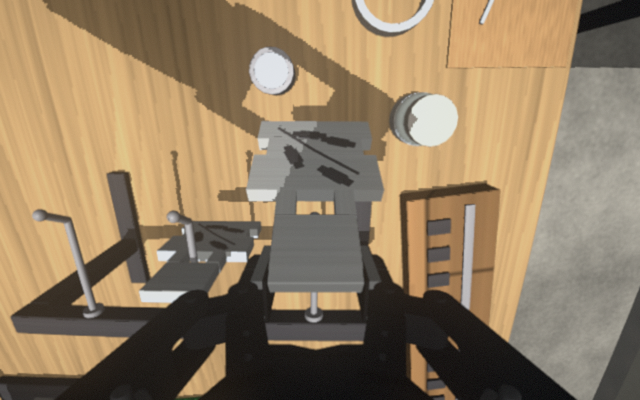

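```bash
python3 -m pendant '[[[0,5,30,0,20],[0,5,35,0,20],[0,0,40,0,20],[-37,-30,0,0,20],[-37,-40,0,0,20],[-37,-40,0,0,20],[-37,-40,0,0,20],[-38,-40,0,0,20]]]' && python3 -m pendant '[[[0,-20,0,0,20],[0,0,-30,0,20],[0,0,-35,0,20],[0,0,-33,0,20],[0,0,0,0,20],[0,20,0,0,20],[0,0,0,0,20]]]'
```

```text
time_s: 21.5
eef_pos: [0.4386, -0.4364, 0.3318]
eef_rot: [0.0, 0.719, 0.695, -0.0]
wrist_force: [-0.1, -1.2, -2.1]
opening: 0.502
time_s: 22.38
eef_pos: [0.4407, -0.4352, 0.2359]
eef_rot: [0.001, 0.718, 0.696, -0.0]
wrist_force: [-1.1, 0.0, -1.8]
opening: 0.503
```

```bash
python3 -m pendant '[[[0.5,12,0,0,20],[0,0,0,0,20]]]' && python3 -m pendant '[[[0.5,12,0,0,20],[0,0,0,0,20]]]' && python3 -m pendant '[[[0.5,12,0,0,20],[0,0,0,0,20]]]' && python3 -m pendant '[[[0.4,12,0,0,20],[0,12,0,0,20],[0,6,0,0,20],[0,0,0,0,20]]]'
python3 - <<'E'
from h import *
c=look('wrist','w9.png')
im=cv2.cvtColor(c['img'],cv2.COLOR_RGB2HSV)
for col in (275,350): print(col,[(r,int(im[r,col,1]),int(im[r,col,2])) for r in list(range(150,300,3))])
E
```

```text
time_s: 22.62
eef_pos: [0.4411, -0.4246, 0.2358]
eef_rot: [0.002, 0.719, 0.695, -0.001]
wrist_force: [0.5, -3.5, -1.7]
opening: 0.506
time_s: 22.88
eef_pos: [0.4411, -0.4122, 0.2347]
eef_rot: [0.001, 0.719, 0.695, -0.001]
wrist_force: [-0.1, -4.8, -2.2]
opening: 0.502
time_s: 23.12
eef_pos: [0.4416, -0.4004, 0.2345]
eef_rot: [0.001, 0.719, 0.695, -0.001]
wrist_force: [-0.6, -5.6, -2.8]
opening: 0.499
time_s: 23.62
eef_pos: [0.4423, -0.371, 0.2352]
eef_rot: [0.002, 0.719, 0.695, -0.001]
wrist_force: [0.1, -6.7, 0.6]
opening: 0.5
275 [(150, 107, 126), (153, 106, 149), (156, 108, 221), (159, 107, 222), (162, 107, 222), (165, 107, 222), (168, 107, 222), (171, 105, 223), (174, 108, 225), (177, 77, 60), (180, 53, 48), (183, 38, 60), (186, 26, 58), (189, 33, 62), (192, 41, 62), (195, 29, 62), (198, 34, 60), (201, 43, 60), (204, 39, 59), (207, 22, 82), (210, 19, 80), (213, 22, 83), (216, 22, 83), (219, 22, 82), (222, 18, 86), (225, 7, 139), (228, 9, 137), (231, 8, 136), (234, 6, 136), (237, 48, 165), (240, 102, 224), (243, 102, 218), (246, 70, 69), (249, 29, 71), (252, 19, 80), (255, 19, 82)
[... 302 characters left out ...]
06, 115), (165, 106, 115), (168, 109, 115), (171, 107, 202), (174, 110, 207), (177, 106, 108), (180, 62, 45), (183, 41, 56), (186, 36, 57), (189, 44, 58), (192, 31, 58), (195, 32, 56), (198, 26, 58), (201, 36, 57), (204, 27, 56), (207, 20, 78), (210, 19, 81), (213, 20, 78), (216, 20, 65), (219, 19, 79), (222, 16, 82), (225, 9, 115), (228, 8, 96), (231, 18, 83), (234, 18, 84), (237, 15, 84), (240, 19, 81), (243, 16, 81), (246, 18, 83), (249, 16, 81), (252, 16, 81), (255, 18, 83), (258, 16, 81), (261, 15, 83), (264, 15, 85), (267, 12, 82), (270, 11, 91), (273, 8, 131), (276, 8, 133), (279, 8, 133), (282, 8, 133), (285, 8, 135), (288, 15, 136), (291, 107, 202), (294, 109, 199), (297, 108, 193)]
```

```bash
cat > est.py <<'E'
from tilt import *
import sys
# args: row of shoulder front, lug-top front, lug-top back
a,b,d=map(float,sys.argv[1:4]); yaw=float(sys.argv[4])
c=look('wrist'); o=monitor.get_obs()['eef_pos']
from scipy.optimize import least_squares
P=np.array([[0,5,72],[0,5,130],[0,-5,130]])/1e3
def f(s):
    T=(R.from_euler('z',yaw,degrees=True)*R.from_euler('x',s[2],degrees=True)).apply(P)+np.r_[o[0],s[0],s[1]]
    return proj(c,T)[:,1]-[a,b,d]
s=least_squares(f,[o[1],o[2]-.1,10],x_scale=[.01,.01,10]); print('y,z bottom',s.x[:2].round(4),'tilt',s.x[2].round(1),'res',s.fun.round(2),'tcp',o)
E
python3 est.py 223.5 271.5 289 -2.1
```

```text
y,z bottom [-0.3679  0.1308] tilt 0.7 res [-0.  0.  0.] tcp [ 0.44227752 -0.37110763  0.23517413]
```

View pics/w9.png

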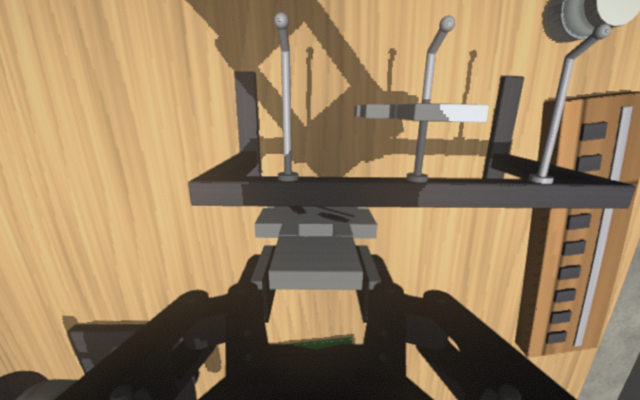

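```bash
python3 -m pendant '[[[0,-8,5,0,20],[0,0,40,0,20],[0,0,40,0,20],[0,0,40,0,20],[14,53,0,1,20],[14,53,0,1,20],[14,53,0,1,20],[14,53,0,1,20]]]' && python3 -m pendant '[[[14,53,0,1,20],[14,53,0,1,20],[14,53,0,1,20],[14,53,-10,1,20],[4,54,-10,1.2,20],[0,0,0,0,20],[0,0,0,0,20]]]'
python3 - <<'E'
from carry import *
x=fit(['wrist'],6)
print(monitor.get_obs()['eef_pos'])
c=look('wrist','w10.png')
u=np.array([-np.sin(x[2]),np.cos(x[2])]);v=np.array([u[1],-u[0]])
im=c['img'][:,:,::-1].copy()
P=[]
for l in(-.105,-.035,.035):
    b=x[:2]+u*l
    for sx in(-1,1):
        for e in(.026,.0415):
            for w in(-.0065,.0065): P.append(np.r_[b+v*e*sx+u*w,.106])
for xx in(-.031,.031):
    for y in(-.031,.031): P.append(np.r_[x[:2]+u*(x[3]+y)+v*xx,.028])
for q in proj(c,P): cv2.circle(im,tuple(np.round(q).astype(int).tolist()),1,(0,0,255),-1)
cv2.imwrite('pics/w10o.png',cv2.resize(im[0:300,180:460],None,fx=2.6,fy=2,interpolation=cv2.INTER_CUBIC))
E
```

```text
time_s: 24.72
eef_pos: [0.4978, -0.1632, 0.3585]
eef_rot: [-0.001, 0.694, 0.72, 0.0]
wrist_force: [0.4, -0.1, -2.7]
opening: 0.5
time_s: 25.6
eef_pos: [0.5576, 0.1007, 0.3385]
eef_rot: [-0.001, 0.66, 0.751, -0.001]
wrist_force: [0.2, -0.2, -3.8]
opening: 0.504
wrist 30 [ 0.1 -0.3]
origin [0.5541 0.1402] yaw 7.79 pocket y 0.1231 rms mm 1.33
[0.55788797 0.10071892 0.33886577]
```

View pics/w10o.png

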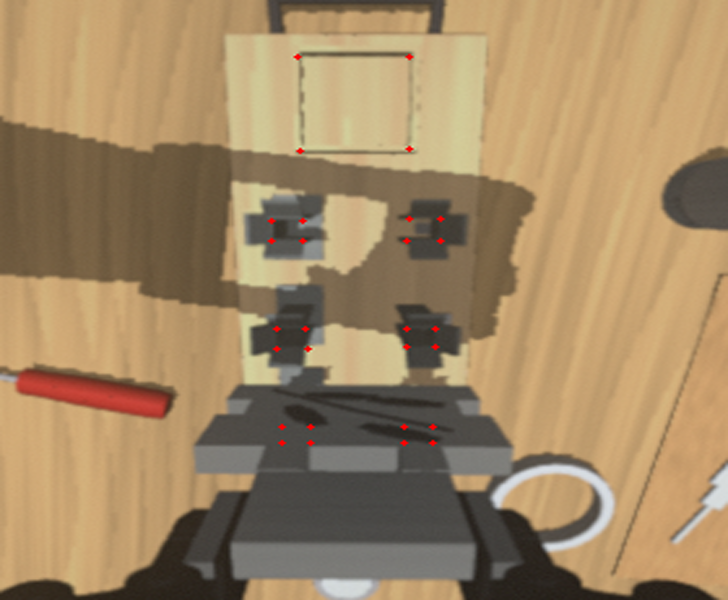

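```bash
python3 est.py 223.5 271.5 288.7 7.4; python3 - <<'E'
from h import *
c=look('wrist'); o=monitor.get_obs(); m=rot(o['eef_rot']).as_matrix(); print(m.round(3).tolist())
e=np.array(o['eef_pos'])
for a,b in(((269.2,272),(362.7,272)),((255.5,223.5),(376.8,223.5))):
    z=e[2]+.0256-(0 if a[1]>250 else .058)
    A,B=onz(c,a,z),onz(c,b,z); M=(A+B)/2
    print('width',np.linalg.norm(A-B).round(4),'mid-tcp along jaw',((M-e)@m[:,1]).round(4),'along x',((M-e)@m[:,0]).round(4),'yaw',np.degrees(np.arctan2(*(B-A)[1::-1])).round(2))
E
```

```text
y,z bottom [0.104  0.2329] tilt 1.3 res [0. 0. 0.] tcp [0.55789595 0.10070344 0.3388832 ]
[[-0.127, 0.992, -0.0], [0.992, 0.127, -0.0], [-0.0, -0.0, -1.0]]
width 0.0449 mid-tcp along jaw 0.0002 along x 0.0061 yaw 7.37
width 0.0819 mid-tcp along jaw 0.0004 along x 0.0073 yaw 7.37
```

```bash
python3 -m pendant '[[[1.1,2.2,-25,0.3,20],[0,0,-30,0,20],[0,0,-30,0,20],[0,0,-18,0,20],[0,0,0,0,20]]]' && python3 -m pendant '[[[0,0,-6,0,20],[0,0,-6,0,20],[0,0,0,0,20]]]' && python3 -m pendant '[[[0,0,-6,0,20],[0,0,0,0,20]]]' && python3 -m pendant '[[[0,0,-6,0,20],[0,0,0,0,20]]]'
```

```text
time_s: 27.58
eef_pos: [0.5582, 0.1029, 0.2345]
eef_rot: [-0.001, 0.659, 0.753, -0.001]
wrist_force: [-0.5, 0.4, -2.9]
opening: 0.505
time_s: 27.95
eef_pos: [0.5589, 0.1029, 0.2238]
eef_rot: [-0.0, 0.659, 0.753, -0.0]
wrist_force: [-0.4, -0.1, -2.8]
opening: 0.5
time_s: 28.2
eef_pos: [0.5587, 0.1029, 0.2173]
eef_rot: [-0.0, 0.659, 0.753, -0.0]
wrist_force: [-0.3, 0.4, -3.7]
opening: 0.499
time_s: 28.45
eef_pos: [0.5586, 0.1029, 0.2112]
eef_rot: [-0.0, 0.659, 0.753, -0.0]
wrist_force: [-0.2, -0.0, -2.3]
opening: 0.5
```

```bash
for i in 1 ; do python3 -m pendant '[[[0,0,-6,0,20],[0,0,-6,0,20],[0,0,0,0,20]]]' && python3 -m pendant '[[[0,0,-6,0,20],[0,0,-6,0,20],[0,0,0,0,20]]]' && python3 -m pendant '[[[0,0,-6,0,20],[0,0,-6,0,20],[0,0,0,0,20]]]' && python3 -m pendant '[[[0,0,-6,0,20],[0,0,0,0,20]]]'; done
```

```text
time_s: 28.82
eef_pos: [0.5589, 0.1026, 0.1993]
eef_rot: [-0.0, 0.659, 0.752, -0.0]
wrist_force: [0.7, -0.6, -4.2]
opening: 0.5
time_s: 29.2
eef_pos: [0.5584, 0.1026, 0.1868]
eef_rot: [-0.001, 0.659, 0.752, -0.001]
wrist_force: [0.4, -2.1, -3.9]
opening: 0.507
time_s: 29.58
eef_pos: [0.5586, 0.1027, 0.1751]
eef_rot: [-0.0, 0.659, 0.752, -0.0]
wrist_force: [0.1, -2.8, -4.3]
opening: 0.502
time_s: 29.82
eef_pos: [0.5588, 0.1028, 0.1693]
eef_rot: [-0.0, 0.659, 0.753, -0.0]
wrist_force: [0.8, -3.4, -4.2]
opening: 0.503
```

```bash
python3 -m pendant '[[[0,-1,-6,0,20],[0,0,-6,0,20],[0,0,0,0,20]]]' && python3 -m pendant '[[[0,0,-6,0,20],[0,0,-6,0,20],[0,0,0,0,20]]]' && python3 -m pendant '[[[0,0,-6,0,20],[0,0,-6,0,20],[0,0,0,0,20]]]' && python3 -m pendant '[[[0,0,-6,0,20],[0,0,0,0,20]]]'
```

```text
time_s: 30.2
eef_pos: [0.5583, 0.1021, 0.1569]
eef_rot: [-0.001, 0.659, 0.753, -0.0]
wrist_force: [-0.1, -0.9, -3.4]
opening: 0.497
time_s: 30.58
eef_pos: [0.5582, 0.102, 0.1451]
eef_rot: [-0.001, 0.659, 0.753, -0.001]
wrist_force: [-0.9, -0.2, -3.1]
opening: 0.506
time_s: 30.95
eef_pos: [0.5578, 0.1019, 0.1325]
eef_rot: [-0.001, 0.659, 0.753, -0.001]
wrist_force: [-2.3, -0.2, -5.4]
opening: 0.501
time_s: 31.2
eef_pos: [0.5581, 0.1019, 0.1269]
eef_rot: [-0.001, 0.659, 0.753, -0.001]
wrist_force: [-4.3, -0.6, -5.2]
opening: 0.501
```

```bash
python3 -m pendant '[[[0,0,-4,0,20],[0,0,0,0,20]]]' && python3 -m pendant '[[[0,0,-2,0,20],[0,0,0,0,20]]]' && python3 -m pendant '[[[0,0,-2,0,20],[0,0,0,0,20]]]'
```

```text
time_s: 31.45
eef_pos: [0.5586, 0.1019, 0.1235]
eef_rot: [-0.0, 0.659, 0.753, -0.0]
wrist_force: [-3.6, -0.8, -3.7]
opening: 0.503
time_s: 31.7
eef_pos: [0.5589, 0.1019, 0.1218]
eef_rot: [-0.0, 0.659, 0.753, -0.0]
wrist_force: [-4.5, -0.2, -2.2]
opening: 0.499
time_s: 31.95
eef_pos: [0.5589, 0.1019, 0.1198]
eef_rot: [-0.0, 0.659, 0.753, -0.0]
wrist_force: [-4.2, -0.6, -1.7]
opening: 0.498
```

```bash
python3 -m pendant '[[[0,0,0,0,70],[0,0,0,0,85],[0,0,0,0,85],[0,0,0,0,85],[0,0,25,0,85],[0,2,30,0,0],[0,0,0,0,0],[0,0,0,0,0]]]' && python3 -m pendant '[[[0,0,0,0,0],[0,0,0,0,0],[0,0,0,0,0],[0,0,0,0,0],[0,0,-10,0,0],[0,0,-10,0,0],[0,0,0,0,0]]]' && python3 -m pendant '[[[0,0,-5,0,0],[0,0,0,0,0]]]'&& python3 -m pendant '[[[0,0,-4,0,0],[0,0,0,0,0]]]' && python3 -m pendant '[[[0,0,-3,0,0],[0,0,0,0,0]]]'
```

```text
time_s: 32.95
eef_pos: [0.5586, 0.1039, 0.1742]
eef_rot: [-0.0, 0.659, 0.753, -0.0]
wrist_force: [0.1, 0.6, -0.1]
opening: 0.375
time_s: 33.83
eef_pos: [0.5579, 0.1039, 0.1533]
eef_rot: [-0.001, 0.659, 0.753, -0.001]
wrist_force: [-0.4, 0.5, -0.5]
opening: 0.004
time_s: 34.08
eef_pos: [0.5588, 0.1039, 0.1496]
eef_rot: [-0.0, 0.659, 0.753, -0.0]
wrist_force: [0.3, 0.3, 0.3]
opening: 0.0
time_s: 34.33
eef_pos: [0.5588, 0.1039, 0.1456]
eef_rot: [-0.0, 0.659, 0.753, -0.0]
wrist_force: [0.1, 0.1, 0.1]
opening: 0.001
time_s: 34.58
eef_pos: [0.5588, 0.1039, 0.1426]
eef_rot: [-0.0, 0.659, 0.753, -0.0]
wrist_force: [0.5, -0.2, 0.3]
opening: -0.001
```

```bash
python3 -m pendant '[[[0,0,-2,0,0],[0,0,0,0,0]]]' && python3 -m pendant '[[[0,0,-2,0,0],[0,0,0,0,0]]]'&& python3 -m pendant '[[[0,0,-2,0,0],[0,0,0,0,0]]]' && python3 -m pendant '[[[0,0,-2,0,0],[0,0,0,0,0]]]' && python3 -m pendant '[[[0,0,-2,0,0],[0,0,0,0,0]]]'
```

```text
time_s: 34.83
eef_pos: [0.5596, 0.1038, 0.1421]
eef_rot: [0.001, 0.659, 0.753, 0.0]
wrist_force: [-2.7, -0.7, 6.8]
opening: 0.003
time_s: 35.08
eef_pos: [0.5606, 0.1038, 0.1422]
eef_rot: [0.002, 0.658, 0.753, 0.001]
wrist_force: [-5.0, -0.9, 17.1]
opening: 0.006
time_s: 35.33
eef_pos: [0.5618, 0.1037, 0.1423]
eef_rot: [0.003, 0.658, 0.753, 0.002]
wrist_force: [-6.6, -0.1, 28.3]
opening: 0.002
time_s: 35.58
eef_pos: [0.5631, 0.1037, 0.1424]
eef_rot: [0.004, 0.658, 0.753, 0.003]
wrist_force: [-10.3, -0.7, 37.0]
opening: -0.001
time_s: 35.83
eef_pos: [0.5644, 0.1036, 0.1425]
eef_rot: [0.005, 0.658, 0.753, 0.004]
wrist_force: [-12.3, -0.8, 47.9]
opening: -0.001
```

```bash
python3 -m pendant '[[[0,0,40,0,0],[0,0,50,0,40],[0,0,60,0,85],[0,0,50,0,85],[-4,-50,0,-1.2,85],[-5,-50,0,-1.2,85],[-5,-50,0,-1.2,85],[-4,-50,0,-1.2,85]]]' && python3 -m pendant '[[[-4,-50,0,-1.2,85],[-4,-50,0,-1.2,85],[-4,-50,0,-1.2,85],[-4,-49,0,-1.2,85],[0,0,0,0,85],[0,0,0,0,85]]]'
python3 - <<'E'
from h import *
print(monitor.get_obs()['eef_pos'],monitor.get_obs()['eef_rot'])
for n in('wrist','wrist','wrist','scene','top'):
    c=look(n,'w11.png' if n=='wrist' else None); print(n)
    for t in 'hole1 blade1 tin'.split(): print(t,*find(c,n,t,mc=.35))
im=cv2.imread('pics/w11.png'); h=cv2.cvtColor(im,cv2.COLOR_BGR2HSV)
# lug-top mask: bright/unsaturated
m=((h[:,:,1]<25)&(h[:,:,2]>110)).astype(np.uint8); m[290:]=0
n_,l,s,_=cv2.connectedComponentsWithStats(m); print([tuple(map(int,q)) for q in s[1:] if q[4]>80])
E
```

```text
time_s: 36.83
eef_pos: [0.5407, -0.0976, 0.3331]
eef_rot: [0.0, 0.69, 0.724, 0.0]
wrist_force: [0.4, 0.1, -0.7]
opening: 0.996
time_s: 37.58
eef_pos: [0.5249, -0.2948, 0.3326]
eef_rot: [-0.0, 0.719, 0.695, 0.0]
wrist_force: [-1.1, -0.4, 0.2]
opening: 0.996
[ 0.52489942 -0.29482798  0.33262432] [-3.75683633e-04  7.19339104e-01  6.94658967e-01  1.78295297e-04]
wrist
hole1 (array([ 0.5255, -0.2985,  0.1566]), 0.59)
blade1 (array([ 0.5231, -0.2952,  0.0809]), 0.81)
tin (array([ 0.5839, -0.1337,  0.002 ]), 0.91)
wrist
hole1 (array([ 0.5255, -0.2968,  0.1601]), 0.59)
blade1 (array([ 0.5231, -0.2988,  0.08  ]), 0.7)
tin (array([ 0.585 , -0.1368, -0.0015]), 0.87)
wrist
hole1 (array([ 0.5257, -0.2988,  0.1618]), 0.68)
blade1 (array([ 0.522 , -0.2961,  0.0797]), 0.6)
tin (array([ 0.5821, -0.1343,  0.0032]), 0.68)
scene
hole1 (array([0.5565, 0.1079, 0.0949]), 0.61)
blade1 (array([0.5583, 0.1096, 0.0159]), 0.86) (array([ 0.5249, -0.2922,  0.0787]), 0.63)
tin (array([ 0.583 , -0.1298,  0.0012]), 0.79)
top
hole1 (array([0.5562, 0.1044, 0.0962]), 0.54)
blade1 (array([ 0.5223, -0.2945,  0.0784]), 0.55) (array([0.5546, 0.1033, 0.016 ]), 0.54)
tin (array([ 0.5797, -0.1314,  0.003 ]), 0.71)
[(419, 0, 56, 20, 418), (3, 18, 13, 17, 151), (336, 30, 34, 37, 971), (529, 60, 111, 230, 17840), (444, 66, 53, 43, 1574), (221, 149, 11, 74, 343), (396, 151, 13, 73, 346), (489, 158, 17, 132, 885), (281, 176, 16, 10, 134), (334, 178, 14, 7, 90), (293, 191, 43, 32, 420)]
```

```bash
python3 -m pendant '[[[0,-1,-30,0,85],[0,0,-30,0,85],[0,0,-30,0,85],[0,0,-30,0,85],[0,0,-20,0,85],[0,0,-16.5,0,85],[0,0,0,0,85],[0,0,0,0,85]]]' && python3 -m pendant '[[[0,0,0,0,20],[0,0,0,0,20],[0,0,0,0,20],[0,0,0,0,20],[0,0,0,0,20],[0,0,0,0,20],[0,0,0,0,20],[0,0,0,0,20]]]' && python3 -m pendant '[[[0,0,3,0,20],[0,0,3,0,20],[0,0,0,0,20],[-0.4,-10,0,0,20],[-0.4,-10,0,0,20],[-0.4,-10,0,0,20],[-0.4,-10,0,0,20],[0,0,0,0,20]]]'
```

```text
time_s: 39.58
eef_pos: [0.5256, -0.2966, 0.1775]
eef_rot: [0.001, 0.719, 0.695, 0.0]
wrist_force: [0.6, -0.4, 0.7]
opening: 0.996
time_s: 40.58
eef_pos: [0.5255, -0.2965, 0.1773]
eef_rot: [0.001, 0.719, 0.695, 0.0]
wrist_force: [-0.7, 0.4, 6.2]
opening: 0.503
time_s: 41.58
eef_pos: [0.5232, -0.3372, 0.1823]
eef_rot: [0.0, 0.72, 0.694, -0.0]
wrist_force: [-0.3, 0.1, -2.4]
opening: 0.501
```

```bash
python3 -m pendant '[[[-0.1,-2,0,0,20],[-0.1,-2,0,0,20],[0,-2,0,0,20],[-0.1,-2,0,0,20],[0,-2,0,0,20],[-0.1,-2,0,0,20],[0,0,0,0,20]]]' && python3 -m pendant '[[[-0.1,-3,0,0,20],[0,0,0,0,20],[-0.1,-3,0,0,20],[0,0,0,0,20],[0,-2,0,0,20],[0,0,0,0,20]]]'  && python3 -m pendant '[[[-0.1,-3,-2,0,20],[0,0,0,0,20],[-0.1,-3,-2,0,20],[0,0,0,0,20],[-0.1,-3,-2,0,20],[0,0,0,0,20]]]' && python3 -m pendant '[[[-0.1,-3,-1,0,20],[0,0,0,0,20],[-0.1,-3,-1,0,20],[0,0,0,0,20]]]'
```

```text
time_s: 42.45
eef_pos: [0.5233, -0.3424, 0.1824]
eef_rot: [-0.004, 0.719, 0.695, 0.003]
wrist_force: [-1.0, 19.4, 7.0]
opening: 0.504
time_s: 43.2
eef_pos: [0.523, -0.349, 0.1818]
eef_rot: [-0.005, 0.718, 0.696, 0.004]
wrist_force: [-1.4, 22.8, 6.6]
opening: 0.502
time_s: 43.95
eef_pos: [0.5228, -0.3612, 0.1778]
eef_rot: [-0.003, 0.719, 0.695, 0.002]
wrist_force: [-4.6, 15.6, 10.8]
opening: 0.498
time_s: 44.45
eef_pos: [0.5226, -0.3662, 0.1752]
eef_rot: [-0.004, 0.719, 0.695, 0.003]
wrist_force: [-2.5, 18.2, 10.4]
opening: 0.503
```

```bash
python3 -m pendant '[[[0.4,10,0,0,20],[0.4,10,1,0,20],[0,0,0,0,20]]]'
cat > rows.py <<'E'
from h import *
c=look('wrist'); h=cv2.cvtColor(c['img'],cv2.COLOR_RGB2HSV)
for col in(275,350):
    s=h[60:300,col,1].astype(int); g=(s<35).astype(int); e=np.flatnonzero(np.diff(g))+60; print(col,'grey/wood edges',e.tolist())
    v=h[60:300,col,2].astype(int); d=np.abs(v[2:]-v[:-2]); print('  val edges',[int(i)+61 for i in range(1,len(d)-1) if d[i]>12 and d[i]>=d[i-1] and d[i]>d[i+1]])
E
python3 rows.py
```

```text
time_s: 44.82
eef_pos: [0.5231, -0.3506, 0.1752]
eef_rot: [-0.0, 0.719, 0.695, -0.0]
wrist_force: [0.1, -0.3, -3.0]
opening: 0.502
275 grey/wood edges [121, 200, 208, 290]
  val edges [118, 122, 151, 153, 182, 200, 203, 207, 279, 282, 292]
350 grey/wood edges [122, 143, 144, 179, 181, 288]
  val edges [141, 147, 167, 170, 178, 184, 279, 281, 289]
```

```bash
python3 -m pendant '[[[0,0,2,0,20],[0.4,12,0,0,20],[0.4,12,0,0,20],[0.4,12,0,0,20],[0.4,12,0,0,20],[0.4,11,0,0,20],[0,0,0,0,20]]]' && python3 -m pendant '[[[0.2,5,0,0,20],[0.2,5,0,0,20],[0,2,2,0,20],[0,0,0,0,20]]]' && python3 -m pendant '[[[0.1,3,5.2,0,20],[0,0,0,0,20],[0.1,3,5.2,0,20],[0,0,0,0,20]]]' && python3 -m pendant '[[[0.1,3,5.2,0,20],[0,0,0,0,20]]]'
```

```text
time_s: 45.75
eef_pos: [0.5252, -0.2909, 0.1774]
eef_rot: [-0.0, 0.719, 0.695, 0.0]
wrist_force: [0.1, 0.8, -4.7]
opening: 0.504
time_s: 46.25
eef_pos: [0.5257, -0.2802, 0.1797]
eef_rot: [0.0, 0.719, 0.695, 0.0]
wrist_force: [0.5, -0.0, -3.1]
opening: 0.502
time_s: 46.75
eef_pos: [0.526, -0.2741, 0.1905]
eef_rot: [0.001, 0.719, 0.695, 0.0]
wrist_force: [-0.1, -0.8, -3.4]
opening: 0.499
time_s: 47.0
eef_pos: [0.5261, -0.2711, 0.1956]
eef_rot: [0.0, 0.719, 0.695, 0.0]
wrist_force: [0.2, 0.1, -3.4]
opening: 0.5
```

```bash
python3 -m pendant '[[[0.1,3,5.2,0,20],[0,0,0,0,20],[0.1,3,5.2,0,20],[0,0,0,0,20]]]' && python3 -m pendant '[[[0.1,3,5.2,0,20],[0,0,0,0,20]]]' && python3 -m pendant '[[[0.1,3,5.2,0,20],[0.1,3,5.2,0,20],[0.1,4,7,0,20],[0,0,0,0,20]]]'; python3 rows.py
```

```text
time_s: 47.5
eef_pos: [0.5263, -0.2651, 0.206]
eef_rot: [0.0, 0.719, 0.695, 0.0]
wrist_force: [0.7, -0.4, -2.2]
opening: 0.499
time_s: 47.75
eef_pos: [0.5264, -0.2621, 0.2112]
eef_rot: [0.0, 0.719, 0.695, 0.0]
wrist_force: [0.0, -0.3, -1.6]
opening: 0.501
time_s: 48.25
eef_pos: [0.5269, -0.2521, 0.2291]
eef_rot: [0.001, 0.719, 0.695, 0.0]
wrist_force: [0.1, 0.4, -2.8]
opening: 0.503
275 grey/wood edges [121, 200, 209, 212, 214, 290]
  val edges [117, 122, 189, 193, 200, 203, 279, 282, 293]
350 grey/wood edges [89, 122, 141, 142, 144, 145, 179, 181, 288]
  val edges [65, 80, 89, 93, 141, 147, 167, 170, 178, 184, 279, 281, 290]
```

```bash
python3 -m pendant '[[[0,5,30,0,20],[0,5,35,0,20],[0,0,38,0,20],[-17,-42,0,0,20],[-17,-42,0,0,20],[-18,-42,0,0,20],[-17,-42,0,0,20],[-17,-46,0,0,20]]]' && python3 -m pendant '[[[0,0,-30,0,20],[0,0,-35,0,20],[0,0,-32,0,20],[0,0,0,0,20],[0.4,20,0,0,20],[0.4,12,0,0,20],[0.4,12,0,0,20],[0,0,0,0,20]]]' && python3 -m pendant '[[[0.4,12,0,0,20],[0.4,12,0,0,20],[0.4,12,0,0,20],[0,7,0,0,20],[0,0,0,0,20],[0,0,0,0,20]]]';  python3 rows.py
```

```text
time_s: 49.3
eef_pos: [0.4397, -0.4573, 0.3307]
eef_rot: [-0.0, 0.719, 0.695, 0.0]
wrist_force: [0.1, -0.8, -2.8]
opening: 0.501
time_s: 50.3
eef_pos: [0.4422, -0.4128, 0.2356]
eef_rot: [0.002, 0.719, 0.695, -0.001]
wrist_force: [0.9, -4.4, -1.9]
opening: 0.5
time_s: 51.05
eef_pos: [0.4433, -0.3708, 0.2357]
eef_rot: [0.002, 0.719, 0.695, -0.001]
wrist_force: [0.1, -5.7, 0.7]
opening: 0.504
275 grey/wood edges [187, 188, 189, 192, 196, 197, 205, 235, 246, 286]
  val edges [90, 122, 138, 153, 176, 206, 222, 237, 241, 245, 268, 286, 292]
350 grey/wood edges [184, 185, 186, 187, 188, 189, 190, 191, 195, 198, 199, 200, 203, 204, 205, 214, 215, 285]
  val edges [85, 169, 177, 206, 213, 216, 223, 227, 233, 235, 268, 287]
```

```bash
python3 est.py 223 270 287.5 -2.1;  python3 -m pendant '[[[0.1,2,0,0,20],[0,0,0,0,20]]]'; python3 rows.py
```

```text
y,z bottom [-0.3681  0.1304] tilt 0.4 res [-0.  0. -0.] tcp [ 0.44333399 -0.37083425  0.23565152]
time_s: 51.4
eef_pos: [0.4433, -0.3696, 0.2357]
eef_rot: [0.003, 0.719, 0.695, -0.001]
wrist_force: [-0.2, -7.5, 0.4]
opening: 0.5
275 grey/wood edges [185, 186, 191, 192, 196, 197, 207, 236, 247, 286]
  val edges [88, 121, 138, 154, 178, 207, 223, 238, 245, 268, 286, 289, 292]
350 grey/wood edges [185, 187, 188, 190, 191, 194, 195, 196, 197, 204, 205, 206, 207, 215, 216, 285]
  val edges [84, 87, 169, 178, 208, 214, 217, 223, 229, 234, 236, 268, 286]
```

```bash
python3 -m pendant '[[[0,-10,5,0,20],[0,0,40,0,20],[0,0,40,0,20],[0,0,40,0,20],[16,51,0,1.2,20],[16,51,0,1.2,20],[16,51,0,1.2,20],[16,51,0,1.2,20]]]' && python3 -m pendant '[[[16,51,0,1.2,20],[16,51,0,1.2,20],[16,51,-10,1.2,20],[12,53,-10,1.3,20],[0,0,0,0,20],[0,0,0,0,20]]]'; python3 rows.py; python3 - <<'E'
from carry import *
x=fit(['wrist'],4); o=monitor.get_obs(); print(o['eef_pos'],o['eef_rot'])
E
```

```text
time_s: 52.45
eef_pos: [0.5069, -0.171, 0.3589]
eef_rot: [-0.001, 0.689, 0.725, 0.0]
wrist_force: [0.8, 0.3, -2.5]
opening: 0.501
time_s: 53.2
eef_pos: [0.5666, 0.033, 0.3388]
eef_rot: [-0.001, 0.658, 0.753, -0.0]
wrist_force: [0.1, -0.8, -1.9]
opening: 0.501
275 grey/wood edges [61, 108, 122, 194, 209, 210, 235, 246, 286]
  val edges [63, 80, 107, 123, 133, 148, 164, 185, 194, 200, 204, 222, 236, 245, 268, 286, 292]
350 grey/wood edges [61, 70, 102, 103, 116, 117, 120, 122, 123, 127, 128, 129, 158, 162, 195, 201, 202, 213, 215, 285]
  val edges [68, 74, 85, 101, 131, 158, 178, 187, 194, 213, 215, 222, 226, 233, 235, 268, 287]
wrist 18 [ 0.2 -0.2]
origin [0.5541 0.1399] yaw 7.75 pocket y 0.127 rms mm 1.47
[0.56689392 0.03294969 0.33898956] [-1.38296790e-05  6.57851015e-01  7.53148087e-01 -1.44248871e-05]
```

```bash
python3 est.py 222.7 269.5 287 7.7; python3 - <<'E'
from h import *
from scipy.optimize import least_squares
c=look('wrist'); o=monitor.get_obs()['eef_pos']
P=np.array([[0,5,0],[0,5,72],[0,5,130]])/1e3
f=lambda s:proj(c,(R.from_euler('z',7.7,degrees=True)*R.from_euler('x',s[2],degrees=True)).apply(P)+np.r_[o[0],s[0],s[1]])[:,1]-[194.3,222.7,269.5]
s=least_squares(f,[o[1],o[2]-.1,3],x_scale=[.01,.01,10]); print(s.x.round(4),s.fun.round(2))
E
```

```text
y,z bottom [0.0363 0.2335] tilt 0.6 res [-0.  0.  0.] tcp [0.56691764 0.03294585 0.3390021 ]
[ 0.0386  0.2483 -2.2874] [0. 0. 0.]
```

```bash
python3 -m pendant '[[[1.5,0,-25,0,20],[0,0,-30,0,20],[0,0,-30,0,20],[0,0,-18,0,20],[0,0,0,0,20]]]' && python3 -m pendant '[[[0,0,-6,0,20],[0,0,-6,0,20],[0,0,0,0,20]]]' && python3 -m pendant '[[[0,0,-6,0,20],[0,0,0,0,20]]]' && python3 -m pendant '[[[0,0,-6,0,20],[0,0,0,0,20]]]' && python3 -m pendant '[[[0,0,-6,0,20],[0,0,-6,0,20],[0,0,0,0,20]]]'
```

```text
time_s: 54.78
eef_pos: [0.5676, 0.033, 0.2347]
eef_rot: [-0.001, 0.658, 0.753, -0.001]
wrist_force: [0.4, -0.2, -2.0]
opening: 0.502
time_s: 55.15
eef_pos: [0.5683, 0.0329, 0.2239]
eef_rot: [-0.0, 0.658, 0.753, -0.0]
wrist_force: [-0.1, 0.1, -2.8]
opening: 0.499
time_s: 55.4
eef_pos: [0.568, 0.0329, 0.2174]
eef_rot: [-0.0, 0.658, 0.753, -0.0]
wrist_force: [0.5, 0.8, -3.0]
opening: 0.502
time_s: 55.65
eef_pos: [0.568, 0.0329, 0.2113]
eef_rot: [-0.0, 0.658, 0.753, -0.0]
wrist_force: [-0.6, -0.3, -2.7]
opening: 0.503
time_s: 56.02
eef_pos: [0.5679, 0.033, 0.1991]
eef_rot: [-0.001, 0.658, 0.753, -0.0]
wrist_force: [-0.1, 0.6, -2.9]
opening: 0.5
```

```bash
python3 -m pendant '[[[0,0,-6,0,20],[0,0,-6,0,20],[0,0,-6,0,20],[0,0,0,0,20]]]' && python3 -m pendant '[[[0,0,-6,0,20],[0,0,-6,0,20],[0,0,0,0,20]]]' && python3 -m pendant '[[[0,0,-6,0,20],[0,0,-6,0,20],[0,0,0,0,20]]]' && python3 -m pendant '[[[0,0,-6,0,20],[0,0,-6,0,20],[0,0,0,0,20]]]' && python3 -m pendant '[[[0,0,-6,0,20],[0,0,-6,0,20],[0,0,0,0,20]]]'
```

```text
time_s: 56.52
eef_pos: [0.5679, 0.033, 0.1812]
eef_rot: [-0.001, 0.658, 0.753, -0.0]
wrist_force: [0.4, 0.5, -2.6]
opening: 0.501
time_s: 56.9
eef_pos: [0.5679, 0.0329, 0.1692]
eef_rot: [-0.001, 0.658, 0.753, -0.0]
wrist_force: [0.8, -0.3, -3.1]
opening: 0.504
time_s: 57.28
eef_pos: [0.5678, 0.033, 0.1571]
eef_rot: [-0.001, 0.658, 0.753, -0.0]
wrist_force: [0.1, -0.2, -3.4]
opening: 0.505
time_s: 57.65
eef_pos: [0.5674, 0.0329, 0.1451]
eef_rot: [-0.001, 0.658, 0.753, -0.001]
wrist_force: [-1.5, -0.5, -2.5]
opening: 0.5
time_s: 58.02
eef_pos: [0.5672, 0.0328, 0.1326]
eef_rot: [-0.001, 0.658, 0.753, -0.001]
wrist_force: [-3.0, -1.4, -4.0]
opening: 0.507
```

```bash
python3 -m pendant '[[[0,0,-5,0,20],[0,0,-4,0,20],[0,0,-3,0,20],[0,0,0,0,20],[0,0,0,0,70],[0,0,0,0,85],[0,0,0,0,85],[0,0,0,0,85]]]' && python3 -m pendant '[[[0,0,25,0,85],[0,2,30,0,0],[0,0,0,0,0],[0,0,0,0,0],[0,0,0,0,0],[0,0,0,0,0],[0,0,0,0,0],[0,0,0,0,0]]]' && python3 -m pendant '[[[0,0,-10,0,0],[0,0,-10,0,0],[0,0,-7,0,0],[0,0,0,0,0]]]' && python3 -m pendant '[[[0,0,-4,0,0],[0,0,0,0,0]]]' && python3 -m pendant '[[[0,0,-3,0,0],[0,0,0,0,0]]]' && python3 -m pendant '[[[0,0,-3,0,0],[0,0,0,0,0]]]' && python3 -m pendant '[[[0,0,-3,0,0],[0,0,0,0,0]]]'
```

```text
time_s: 59.02
eef_pos: [0.5688, 0.0329, 0.1224]
eef_rot: [0.0, 0.658, 0.753, 0.0]
wrist_force: [-0.6, -0.9, -0.7]
opening: 1.001
time_s: 60.02
eef_pos: [0.5683, 0.0349, 0.1768]
eef_rot: [-0.0, 0.658, 0.753, -0.0]
wrist_force: [-0.2, 0.1, -0.1]
opening: 0.001
time_s: 60.52
eef_pos: [0.5677, 0.035, 0.1489]
eef_rot: [-0.001, 0.658, 0.753, -0.001]
wrist_force: [-0.3, -1.2, -0.8]
opening: 0.002
time_s: 60.78
eef_pos: [0.5684, 0.0349, 0.1459]
eef_rot: [-0.0, 0.658, 0.753, -0.0]
wrist_force: [-0.8, 0.1, -0.6]
opening: -0.003
time_s: 61.02
eef_pos: [0.5683, 0.0349, 0.1428]
eef_rot: [-0.0, 0.658, 0.753, -0.0]
wrist_force: [0.1, -0.5, -0.1]
opening: -0.002
time_s: 61.28
eef_pos: [0.5695, 0.0346, 0.1421]
eef_rot: [0.001, 0.658, 0.753, 0.001]
wrist_force: [-3.6, 0.1, 10.8]
opening: 0.0
time_s: 61.52
eef_pos: [0.5712, 0.0341, 0.1423]
eef_rot: [0.003, 0.658, 0.753, 0.002]
wrist_force: [-6.6, -0.8, 27.1]
opening: 0.001
```

```bash
python3 -m pendant '[[[0,0,50,0,0],[0,0,65,0,40],[4,-42,0,0,85],[4,-42,0,0,85],[4,-42,0,0,85],[3,-41,0,0,85],[0,0,0,0,85],[0,0,0,0,85]]]'
python3 - <<'E'
from h import *
print(monitor.get_obs()['eef_pos'])
A=[]
for n in('wrist','wrist','wrist','wrist','scene','scene','top','top'):
    c=look(n,'t1.png' if n=='wrist' else None)
    f=find(c,n,'tin',mc=.4); print(n,*f[:2])
    if n!='wrist': print(find(c,n,'blade1',mc=.3),find(c,n,'hole1'))
c=look('wrist','t1.png'); print(proj(c,[[.583,-.133,.042]]))
E
```

```text
time_s: 62.52
eef_pos: [0.5833, -0.1318, 0.2493]
eef_rot: [-0.0, 0.658, 0.753, 0.0]
wrist_force: [-0.9, 0.4, 0.0]
opening: 1.003
[ 0.58325514 -0.13179251  0.24931269]
wrist (array([ 0.5827, -0.1352, -0.0013]), 0.72)
wrist (array([ 0.5821, -0.1348,  0.0009]), 0.74)
wrist (array([ 0.5857, -0.1356,  0.0006]), 0.97)
wrist (array([ 0.5832, -0.1325,  0.001 ]), 0.68)
scene (array([ 0.5839, -0.1309,  0.0048]), 0.8)
[(array([0.5581, 0.1056, 0.0153]), 0.84), (array([ 0.5227, -0.2511,  0.1714]), 0.71), (array([0.5633, 0.0387, 0.0142]), 0.68), (array([ 0.7557,  0.2305, -0.0015]), 0.62)] [(array([0.5645, 0.1087, 0.0977]), 0.8), (array([0.568 , 0.0357, 0.0928]), 0.53)]
scene (array([ 0.5794, -0.1288,  0.0038]), 0.93)
[(array([0.5561, 0.1059, 0.0175]), 0.86), (array([0.5635, 0.0376, 0.0164]), 0.57)] [(array([0.5667, 0.0369, 0.0933]), 0.83), (array([0.5579, 0.1112, 0.0984]), 0.53)]
top
[(array([0.5547, 0.1084, 0.0148]), 0.68), (array([0.5637, 0.039 , 0.0127]), 0.62)] [(array([0.5655, 0.0348, 0.0933]), 0.61), (array([0.5572, 0.1025, 0.09  ]), 0.53), (array([0.5608, 0.1075, 0.0123]), 0.37)]
top
[(array([0.5651, 0.0352, 0.0146]), 0.6), (array([0.5546, 0.1038, 0.0142]), 0.53)] [(array([0.5564, 0.101 , 0.0946]), 0.53), (array([0.5635, 0.0363, 0.0931]), 0.51)]
[[315.06499492 176.91182442]]
```

View pics/t1.png

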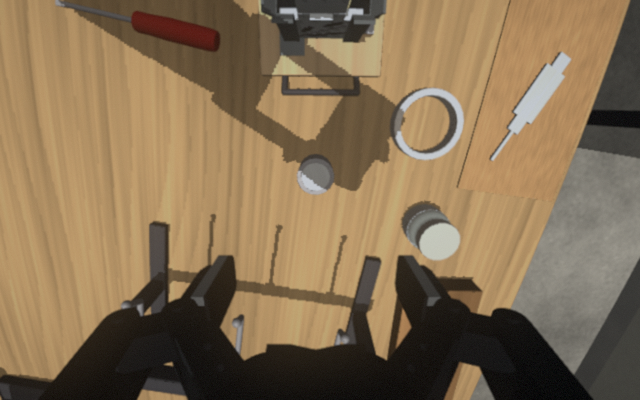

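```bash
python3 -m pendant '[[[0,0,-50,0,85],[0,0,-55,0,85],[0,0,-55,0,85],[0,0,-47,0,85],[0,0,-20,0,85],[0,0,-10,0,85],[0,0,0,0,85],[0,0,0,0,85]]]' && python3 -m pendant '[[[0,0,0,0,30],[0,0,0,0,30],[0,0,0,0,30],[0,0,0,0,30],[0,0,0,0,30],[0,0,0,0,30],[0,0,0,0,30],[0,0,0,0,30]]]'
```

```text
time_s: 64.78
eef_pos: [0.5849, -0.1327, 0.0144]
eef_rot: [0.002, 0.658, 0.753, 0.0]
wrist_force: [0.2, -0.5, 0.0]
opening: 0.995
time_s: 65.78
eef_pos: [0.5839, -0.1323, 0.0136]
eef_rot: [0.0, 0.658, 0.753, 0.0]
wrist_force: [-1.8, -0.2, 6.9]
opening: 0.539
```

```bash
python3 -m pendant '[[[0,0,20,0,30],[0,0,55,0,30],[0,0,55,0,30],[0,0,55,0,30],[0,0,50,0,30],[-6,50,0,0,30],[-6,50,0,0,30],[-6,50,0,0,30]]]' && python3 -m pendant '[[[-6,50,0,0,30],[-6,50,0,0,30],[-6,50,0,0,30],[-5,50,0,0,30],[-5,47,0,0,30],[0,0,0,0,30],[0,0,0,0,30]]]'
python3 - <<'E'
from h import *
print(monitor.get_obs()['eef_pos'],monitor.get_obs()['opening'])
for n in('wrist','wrist','wrist','top','scene'):
    c=look(n,'p1.png' if n=='wrist' else None); print(n,find(c,n,'pocket',mc=.4),find(c,n,'tin',mc=.4))
E
```

```text
time_s: 66.78
eef_pos: [0.5649, 0.0192, 0.2488]
eef_rot: [0.0, 0.658, 0.753, 0.0]
wrist_force: [-0.1, 0.2, -1.5]
opening: 0.536
time_s: 67.65
eef_pos: [0.5371, 0.2647, 0.248]
eef_rot: [0.0, 0.658, 0.753, -0.0]
wrist_force: [0.1, 0.5, -2.0]
opening: 0.542
[0.53714929 0.26467259 0.24799818] 0.5423159677719959
wrist [(array([0.5402, 0.2633, 0.019 ]), 0.71), (array([ 0.7635,  0.2291, -0.0019]), 0.68)] [(array([0.538 , 0.2629, 0.2337]), 0.74)]
wrist [(array([0.5382, 0.2644, 0.0174]), 0.72)] [(array([0.5373, 0.2607, 0.2343]), 0.66)]
wrist [(array([0.5404, 0.2623, 0.02  ]), 0.67)] [(array([0.5391, 0.263 , 0.2346]), 0.8)]
top [(array([0.5378, 0.263 , 0.0202]), 0.79)] []
scene [(array([0.5378, 0.2657, 0.0181]), 0.85)] [(array([0.5362, 0.2682, 0.2398]), 0.57)]
```

View pics/p1.png

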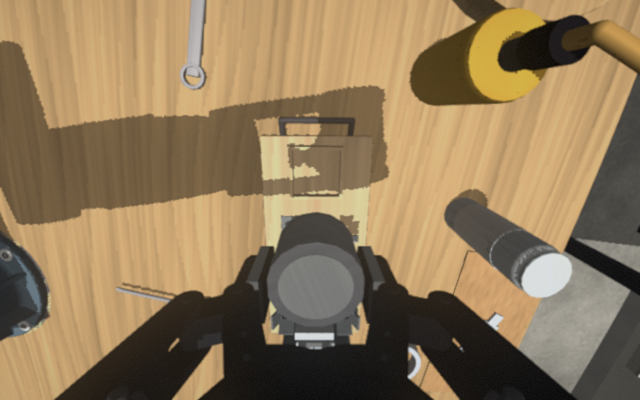

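```bash
python3 -m pendant '[[[1,1.5,-45,0,30],[0,0,-50,0,30],[0,0,-50,0,30],[0,0,-40,0,30],[0,0,-20,0,30],[0,0,-8,0,30],[0,0,0,0,30],[0,0,0,0,30]]]' && python3 -m pendant '[[[0,0,-3,0,30],[0,0,0,0,30]]]' && python3 -m pendant '[[[0,0,-2,0,30],[0,0,0,0,30]]]'
```

```text
time_s: 69.4
eef_pos: [0.5398, 0.2668, 0.0363]
eef_rot: [0.001, 0.658, 0.753, 0.001]
wrist_force: [0.0, -0.1, -0.9]
opening: 0.54
time_s: 69.65
eef_pos: [0.5385, 0.2664, 0.0318]
eef_rot: [0.0, 0.658, 0.753, 0.0]
wrist_force: [-0.3, -0.3, -2.9]
opening: 0.539
time_s: 69.9
eef_pos: [0.5387, 0.2665, 0.0297]
eef_rot: [0.0, 0.658, 0.753, 0.0]
wrist_force: [0.2, -0.6, -0.6]
opening: 0.545
```

Release, retreat, and check.

```bash
python3 -m pendant '[[[0,0,0,0,60],[0,0,0,0,85],[0,0,0,0,85],[0,0,0,0,85],[0,0,0,0,85],[0,0,30,0,85],[0,0,60,0,85],[0,0,60,0,85]]]' && python3 -m pendant '[[[0,0,60,0,85],[-20,50,40,0,85],[-30,40,0,0,85],[-40,40,0,0,85],[0,0,0,0,85],[0,0,0,0,85]]]'
python3 - <<'E'
from h import *
o=monitor.get_obs(); print(o['eef_pos'])
for n in('scene','top','scene','top','wrist'):
    c=look(n); print(n)
    for t in 'tin pocket blade1 hole1 catch1'.split(): print(' ',t,*find(c,n,t,mc=.45))
c=look('top'); im=c['img'][150:240,210:360,::-1]
a=cv2.resize(im,(750,450),interpolation=cv2.INTER_CUBIC); cv2.imwrite('pics/f1.png',a)
c=look('scene'); im=c['img'][150:280,270:390,::-1]
b=cv2.resize(im,(540,585),interpolation=cv2.INTER_CUBIC); cv2.imwrite('pics/f2.png',b)
E
```

```text
time_s: 70.9
eef_pos: [0.5379, 0.2662, 0.1807]
eef_rot: [-0.0, 0.658, 0.753, -0.0]
wrist_force: [1.9, 0.3, -0.4]
opening: 0.997
time_s: 71.65
eef_pos: [0.4499, 0.3928, 0.2767]
eef_rot: [0.0, 0.658, 0.753, -0.0]
wrist_force: [0.0, 0.3, -0.8]
opening: 0.997
[0.44987221 0.39284564 0.27674422]
scene
  tin (array([0.5405, 0.2715, 0.0201]), 0.62)
  pocket (array([0.5438, 0.2716, 0.0211]), 0.97)
  blade1 (array([0.5655, 0.0363, 0.0145]), 0.58) (array([0.5603, 0.1109, 0.0123]), 0.58)
  hole1 (array([0.5614, 0.1102, 0.098 ]), 0.86) (array([0.5683, 0.0353, 0.0933]), 0.65)Traceback (most recent call last):
  File "<stdin>", line 5, in <module>
  File "h.py", line 14, in find
    return [(np.round(world(c,d['at']),4),round(d['confidence'],2)) for d in getattr(spotter,fn)(n,thing) if d['confidence']>mc]
                                                                             ~~~~~~~~~~~~~~~~~~~^^^^^^^^^
ValueError: it knows: blade, brush_jar, carry_rack, drying_rack, gas_torch, hole, hook, pocket, slot, spray_can, tape_roll, tin, wrench
```

```bash
python3 - <<'E'
from h import *
D={}
for n in('scene','top')*4+('wrist',)*3:
    c=look(n)
    for t in 'tin pocket blade1 hole1 tape_roll spray_can gas_torch wrench brush_jar'.split():
        for p,cf in find(c,n,t,mc=.5):
            k=t+('@slot1' if abs(p[1]-.036)<.03 else '@slot2' if abs(p[1]-.105)<.03 else '') if t in('blade1','hole1') else t
            D.setdefault(k,[]).append(p)
for k,v in D.items(): print(k,len(v),np.median(v,0).round(4))
E
```

```text
tin 9 [0.5377 0.2669 0.0185]
pocket 14 [0.5389 0.2645 0.0179]
blade1@slot1 7 [0.5657 0.0378 0.0136]
blade1@slot2 9 [0.5577 0.1081 0.0157]
blade1 3 [ 0.6268 -0.1919  0.0025]
hole1@slot1 5 [0.5667 0.0344 0.0936]
hole1@slot2 8 [0.5574 0.107  0.0975]
tape_roll 13 [ 0.7147 -0.0488  0.0021]
spray_can 13 [ 0.7585  0.2275 -0.0008]
gas_torch 15 [0.6717 0.4047 0.0043]
wrench 12 [0.3709 0.4356 0.003 ]
brush_jar 7 [ 0.753  -0.1886  0.0023]
hole1 1 [ 0.6246 -0.2572  0.162 ]
```

```bash
python3 -c "
from bench import order
print(order.hand_in())"
```

```text
the job is handed in; nothing more can be done
None
```

I packed the order and handed it in. Two blades were present, on hooks 2 and 3. They now stand in slots 1 and 2 of the carry rack, and the tin is in its pocket.

**How the blades came off:** the moves allow no tool tilt, so I gripped each lug across its 44 mm width. I pushed it back against the rack bar until it had turned about 30° in the pads, then drew it up along the bent tip and off without contact. I set it upright again on the back of the bar, lowered it into the slot, released it and pushed it down with the shut fingers.

**Last checks:**
- **Blades:** both stopped hard with the lug top at z = 0.142 m, which is the seated height. The push reached 48 N in slot 2 and 27 N in slot 1. In the later pictures the networks put both blades within about 3 mm of their slots.
- **Tin:** it was found 2 to 3 mm from the pocket centre and at floor height.
- **Bystanders:** all five were found within about 6 mm of where they started, which is close to the networks' error.

**What disagreed or was not checked:**
- The networks put the lower edge of the blade in slot 2 at about 16 mm, against 12 mm for the slot floor. I trusted the push contact instead.
- I could not read the catch angles, so the clicks are inferred from the blades reaching full depth. The networks do not know the catches.
- I had no picture views left for a final look. The last check rests on network readings alone.

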